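# Brush glaze on the bisque pieces

### The arm

A 6-joint arm with a two-finger parallel gripper is mounted at the origin on the work surface. World frame = base frame: x ahead of the robot, y to its left, z up, the work surface at z = 0. Lengths are in m, angles in rad, forces in N, time in s.
With the tool pointing down it reaches from about 0.25 to 0.775 m from the base axis. Payload 4 kg.
Tool frame: the origin (TCP) lies at the very end of the fingers, on their centre line; the grasp point (between the pads) lies 19 mm behind it; z points along the fingers, y is the line along which they close (so a half turn about z gives the same grasp; the last joint's range is limited). The gripper opens to 85 mm and grips with 20 to 120 N. Pads are 22 mm wide; open, the fingers measure 114 mm over their backs; the gripper's body (76 mm by 85 mm) begins 54 mm behind the grasp point. The pads swing forward as they close: fully open they stand 13 mm farther back than shut.
Start: joints at [-1.378, 0.087, 1.371, -0, 1.684, -0.103], TCP at [0.16, -0.526, 0.231] pointing down, gripper open.
Joint ranges: [-3.1, 3.1], [-0.76, 2.03], [0.27, 2.55], [-1.08, 4.22], [0.17, 2.65], [-2.57, 2.57]. Speed limits (rad/s): [2.79, 2.79, 3.14, 3.14, 3.14, 3.14].

### API

Orientations are given as [roll, pitch, yaw] about the fixed x, y, z axes, in that order (R = Rz(yaw) Ry(pitch) Rx(roll)).
In Python, from plant import arm, eyes gives the robot as it stands.
- The arm moves only by the shell command python3 -m pendant 'ROWS' [FORCE]. ROWS is JSON, a list of rows, each an object with "delta_rot": the turn, a rotation vector about the tool's x, y, z scaled (see below), a list of three; "offset": the shift along the tool's x, y, z scaled (see below), a list of three; "jaw": the opening, from -1 (shut) to 1 (fully open). A call has 1 to 10 rows; each row shifts and turns the commanded pose from where the row before left it, along the tool's axes as they then stand; what a row does not reach is not made up. The controller multiplies each number of a shift by 0.2 m and each number of a turn by pi/4 rad. A row lasts 1/12 s, in which the tool goes at most 41.7 mm and 7.16 degrees, less where a joint would pass 70% of its speed; a pose out of reach is approached as far as the arm can. A call with a number of a shift or a turn outside -1 to 1 is refused whole. A call with a gripper value outside its range is refused whole. The fingers move at their own pace and stop on an object; FORCE is the grip in N (left out, the last holds). Time passes only in rows, so rows that do not move let the fingers close. It gives the time, the measured TCP pose, the force, the opening and the grip force at its end, in the units of the state.
- arm.get_state(): the state, without advancing time (a new reading comes with each control period).
- eyes.read_camera(name): name is "scene" or "side" or "wrist"; returns a dict with "frame" (384x512x3 uint8, red, green, blue), "camera_matrix" (3x3 intrinsics, pixels), "R" (3x3) and "t" (3): a world point X has camera coordinates R X + t. Camera axes: x right, y down, z forward; pixel columns grow to the right and rows downward; lengths in m; the calibration is good to about 2 mm. A picture is of the moment at which its call begins. There is no depth.
- arm.finish_job(): hands the job in; it is judged then, once.
The state is a dict: "t": time; "qpos": joint angles; "dq": joint speeds; "joint_torque": joint torques, N m; "eef_pos": TCP position; "orientation": TCP orientation; "wrist_force": force on the tool from outside, world axes, zero at the start; "moment": the same for the moment, N m; "opening": finger opening in m; "grip_force": force on a finger pad.
Only numpy, scipy, OpenCV 4.12 (cv2) and the standard library are available. Lean on these libraries where they do the work, as an engineer would, in place of code of your own. Each camera call takes 0.05 s, during which the arm holds its last target. There are 200 camera calls.

### The job

Set every bisque piece on the table upright on the wooden ware board, then take the brush from the mug, dip its bristles well down into the glaze jar that has no lid, and dab the top of each piece lightly with the bristles, the tallest piece first and so on down to the lowest. Then stand the brush back in the mug, bristles down, and close the open jar squarely with the spare lid; all pieces must end up standing on the board. Set the pieces down gently, don't tip the jars or take the lid off the closed one, and leave the bottles and the tiles alone.

Things in the scene. Friction and masses are not known exactly. Their poses are not given: they have to be found in the camera images.
- board: fixed wooden ware board, 150 mm (its x) by 370 mm (its y), 12 mm thick, lying on the table; origin at the centre of its underside, its top 12 mm above that. Long enough for four pieces in one row along its y, about 75 mm apart
- snowman: tallest bisque piece, unglazed off-white clay: a snowman 110 mm tall, solid round body 64 mm in diameter from 4 to 36 mm up, neck 44 mm, hollow round head 52 mm in diameter from 64 to 98 mm up (the place to hold it), 220 g; may be absent (None). Its origin is the centre of its underside, z up
- mushroom: second tallest bisque piece: a mushroom 90 mm tall, solid stem 48 mm in diameter with a 62 mm foot, up to 48 mm, above it a hollow domed cap 66 mm in diameter (widest from 56 to 72 mm up), 200 g; may be absent (None). Its origin is the centre of its underside, z up
- house: third tallest bisque piece: a little house 72 mm tall, square walls 50 x 50 mm up to 50 mm, then a pitched roof with its flattened 14 mm wide ridge along the house's x its eaves flush with the walls, 180 g; may be absent (None). Its origin is the centre of its underside, z up
- turtle: lowest bisque piece: a domed turtle 50 mm tall, round, 64 mm in diameter from 5 to 32 mm up, a brown band round its shell, small head (look only, no obstacle) at its -x and feet, 160 g; may be absent (None). Its origin is the centre of its underside, z up
- snowman_top (a point): centre of the snowman's top, a flat 32 mm wide
- mushroom_top (a point): centre of the mushroom's top, a flat 26 mm wide
- house_top (a point): middle of the house's ridge
- turtle_top (a point): centre of the turtle's top, a flat 28 mm wide
- jar_a: grey plastic glaze jar standing on the table, loose, 500 g: outside 72 mm in diameter, 70 mm tall, inside 64 mm in diameter, inner floor 6 mm up; origin at the centre of its underside. One of the two jars is open, the other wears a lid (see lid_a, lid_b)
- jar_b: the other glaze jar, just like jar_a
- lid_a: lid lying on jar_a, if jar_a is the closed one; else absent (None). White plastic disc 80 mm in diameter, 8 mm thick, flat underneath, with a round knob 22 mm in diameter and 30 mm tall (8 to 38 mm up) in the middle; origin at the centre of its underside
- lid_b: lid lying on jar_b, if jar_b is the closed one; else absent (None). Same make as lid_a
- lid_spare: spare lid lying knob up on the table, same make as lid_a, 50 g: goes on the open jar, resting loose and flat on the jar's rim
- mug: violet plastic mug without handle that holds the brush, loose, 500 g: 90 mm tall, 56 mm in diameter at the mouth and narrower at the foot, 4 mm wall, floor about 5 mm up; origin at the centre of its underside
- brush: glaze brush standing bristles down in the mug, leaning up to about 20 degrees any way against its wall: 172 mm long, round blue handle 16 mm in diameter from 50 to 172 mm up, ferrule 22 mm, bristles 24 mm; origin: middle of the flat bristle end when not pushed in, z up along the handle; 62 g. The bristles push in up to 12 mm along the handle, against 1 N at first, 4 N fully in
- brush_tip (a point): middle of the flat end of the bristles, moving with them
- brush_grip (a point): point on the handle's axis 148 mm from the tip, a good place to hold the brush from above with the fingers pointing down along the handle
- bottle_tall: bystander: squeeze bottle of paint, 190 mm tall, 68 mm in diameter, beyond the jars
- bottle_short: bystander: squeeze bottle of paint, 150 mm tall, 60 mm in diameter, beyond the mug
- tiles: bystander: stack of tiles, 100 x 100 x 30 mm, beyond the board

How it is judged:
By the outcome, as a careful person would: the job done as asked, in the order asked, and still so for the second after the job is handed in, with the robot touching nothing.
Of snowman, mushroom, house, turtle only 3 to 4 are there at a start; the rules pass over those that are not, and their reading is None.
Of lid_a, lid_b only 1 to 1 are there at a start; the rules pass over those that are not, and their reading is None.
At some moment in a run one of snowman, mushroom, house, turtle may be knocked a few centimetres aside while the robot is not near it.
It also fails if it takes over 208 s, if anything falls off the work surface, if the arm or the gripper's body presses on something with over 40 N, if the wrist force passes 120 N, or if a joint passes its speed limit or range.

## Working session

There is one attempt and no reset: what is moved stays moved. The work goes in short steps, Python scripts to look and compute and a shell command to move; the robot and the scene stay as the last step left them, time stands still between calls to the robot, and variables do not carry over. Pictures are saved under pics/ and viewed, at most 14 in all, crops included, and the job is handed in when it is done.

```bash
ls; mkdir -p pics; cat > h.py <<'E'
import numpy as np, cv2
from plant import arm, eyes
def shot(n, name=None):
    c=eyes.read_camera(n)
    if name: cv2.imwrite(f'pics/{name}.png', c['frame'][:,:,::-1])
    return c
def ray(c,u,v):
    d=np.linalg.solve(c['camera_matrix'],[u,v,1.]); R=np.array(c['R']);
    return -R.T@np.array(c['t']), R.T@d
def onz(c,u,v,z):
    o,d=ray(c,u,v); return o+d*(z-o[2])/d[2]
def tri(c1,p1,c2,p2):
    o1,d1=ray(c1,*p1);o2,d2=ray(c2,*p2)
    d1=d1/np.linalg.norm(d1);d2=d2/np.linalg.norm(d2)
    s=np.linalg.lstsq(np.c_[d1,-d2],o2-o1,rcond=None)[0]
    a=o1+s[0]*d1;b=o2+s[1]*d2
    return (a+b)/2,np.linalg.norm(a-b)
def proj(c,X):
    p=np.array(c['camera_matrix'])@(np.array(c['R'])@np.array(X)+np.array(c['t']));return p[:2]/p[2]
E
python3 - <<'E'
from h import *
np.set_printoptions(precision=3,suppress=True)
for n in ['scene','side','wrist']:
    c=shot(n,n+'0'); print(n,-np.array(c['R']).T@c['t'], np.array(c['R']).tolist() if n=='wrist' else '', c['camera_matrix'][0][0])
print(arm.get_state())
E
```

```text
pics
scene [ 1.184 -0.47   1.231]  499.13602914745235
side [ 0.426 -0.615  0.774]  375.5957682114079
wrist [ 0.235 -0.502  0.372] [[0.29132482713062535, -0.9566221363214099, -0.001983279399178086], [-0.9092404869637118, -0.27753867145076117, 0.31024832427483073], [-0.2973408514874894, -0.08857976151023744, -0.9506534825516005]] 345.4103270983687
{'t': 0.15, 'qpos': array([-1.378,  0.088,  1.372, -0.   ,  1.684, -0.103]), 'dq': array([-0.   , -0.001, -0.003,  0.001,  0.002, -0.   ]), 'joint_torque': array([  0.002, -35.237, -31.368,   0.   ,   0.008,  -0.   ]), 'eef_pos': array([ 0.16 , -0.526,  0.23 ]), 'orientation': array([-3.14 , -0.   ,  0.296]), 'wrist_force': array([ 0.281, -0.261, -0.251]), 'moment': array([-0.012,  0.035,  0.006]), 'grip_force': 0.0, 'opening': 0.08574965912056144}
```

View pics/scene0.png

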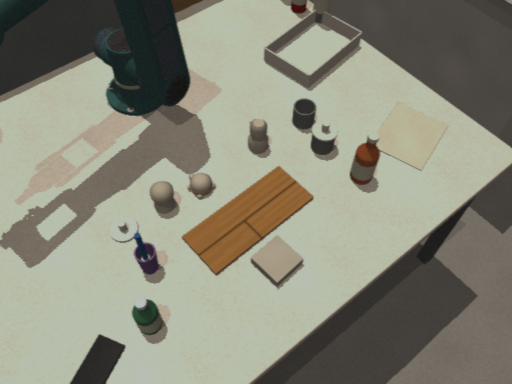

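View pics/side0.png

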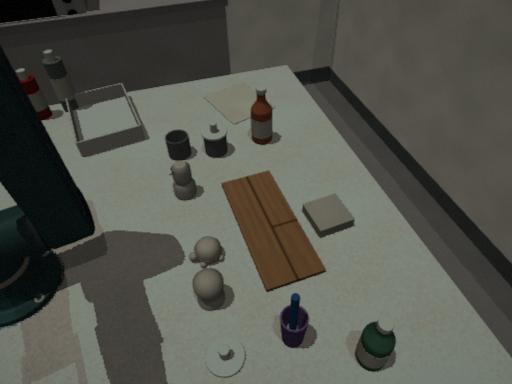

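The scene view shows the snowman (259,135), mushroom (162,195), turtle (201,184), spare lid (125,229), mug and brush (148,260), open jar (304,114), closed jar (323,137) and board (250,218). No house is visible. In the side view the same things are at: snowman (182,180), turtle (207,250), mushroom (209,288), lid (225,355), mug (294,325), open jar (178,145), closed jar (215,142).

```bash
python3 - <<'E'
from h import *
np.set_printoptions(precision=3,suppress=True)
a=shot('scene');b=shot('side')
def blob(c,seed,r=32):
    f=c['frame'].astype(int); u,v=seed
    hsv=cv2.cvtColor(c['frame'],cv2.COLOR_RGB2HSV)
    return hsv[v,u], f[v,u]
for n,c,ps in [('scene',a,[(259,125),(259,145),(162,188),(201,182),(125,229),(148,265),(304,118),(250,218),(230,150),(140,244)]),('side',b,[(182,168),(184,190),(209,285),(207,248),(225,360),(294,330),(178,150),(270,230),(250,320),(294,305)])]:
    for p in ps: print(n,p,*blob(c,p))
# coarse
for nm,p,q in [('snowman',(259,124),(181,168)),('mushroom',(162,188),(208,282)),('turtle',(202,180),(207,245)),('spareknob',(124,224),(224,349)),('brushend',(138,236),(295,297)),('openjar',(304,105),(178,138)),('closedknob',(325,125),(213,126)),('mugmouth',(145,252),(294,314)),
 ('b1',(279,168),(268,171)),('b2',(313,199),(322,270)),('b3',(218,269),(274,285)),('b4',(184,235),(222,182))]:
    print(nm,*tri(a,p,b,q))
for p in [(279,168),(313,199),(218,269),(184,235)]: print(onz(a,*p,.012))
for p in [(222,182),(268,171),(322,270),(274,285)]: print(onz(b,*p,.012))
E
```

```text
scene (259, 125) [ 18  56 172] [172 157 134]
scene (259, 145) [19 47 86] [86 80 70]
scene (162, 188) [ 18  58 164] [164 149 127]
scene (201, 182) [ 19  57 165] [165 151 128]
scene (125, 229) [13 45 80] [80 72 66]
scene (148, 265) [146  83  49] [47 33 49]
scene (304, 118) [ 0 11 48] [48 46 46]
scene (250, 218) [ 15 163 142] [142  97  51]
scene (230, 150) [ 31  29 186] [185 186 165]
scene (140, 244) [106 144  53] [23 37 53]
side (182, 168) [19 41 88] [88 83 74]
side (184, 190) [22 40 70] [70 67 59]
side (209, 285) [ 21  40 103] [103  98  87]
side (207, 248) [ 19  41 118] [118 111  99]
side (225, 360) [43 22 83] [80 83 76]
side (294, 330) [137  91  70] [59 45 70]
side (178, 150) [30 11 24] [24 24 23]
side (270, 230) [ 14 137  91] [91 65 42]
side (250, 320) [ 35  22 125] [123 125 114]
side (294, 305) [108 170  36] [12 22 36]
snowman [0.434 0.176 0.094] 0.009610441228321063
mushroom [ 0.432 -0.173  0.069] 0.012546191757599967
turtle [ 0.452 -0.052  0.03 ] 0.0046168230009682966
spareknob [ 0.433 -0.305  0.022] 0.004343821616933195
brushend [ 0.573 -0.316  0.168] 0.002733495987412239
openjar [0.446 0.351 0.067] 0.014519273244369801
closedknob [0.558 0.33  0.095] 0.004637779947568714
mugmouth [ 0.577 -0.313  0.09 ] 0.0017994247159485819
b1 [0.634 0.071 0.14 ] 0.05312631727910636
b2 [ 0.723 -0.004 -0.004] 0.3208695127951189
b3 [ 0.618 -0.119 -0.167] 0.03677616898789797
b4 [ 0.573 -0.169  0.23 ] 0.21285825345094408
[0.548 0.164 0.012]
[0.694 0.169 0.012]
[ 0.699 -0.179  0.012]
[ 0.559 -0.191  0.012]
[0.541 0.166 0.012]
[0.683 0.168 0.012]
[ 0.696 -0.196  0.012]
[ 0.576 -0.198  0.012]
```

View pics/wrist0.png

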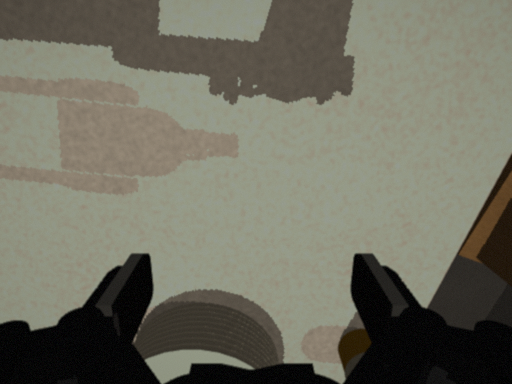

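The wrist view shows only the table, the fingers, and some clutter at the bottom edge. I'll lift, turn to yaw 90° (fingers closing along x), and survey from above the pieces.

```bash
python3 -m pendant '[{"delta_rot":[0,0,-0.148],"offset":[0,0,-0.06],"jaw":1},{"delta_rot":[0,0,-0.148],"offset":[0,0,-0.06],"jaw":1},{"delta_rot":[0,0,-0.148],"offset":[0,0,-0.06],"jaw":1},{"delta_rot":[0,0,-0.148],"offset":[0,0,-0.06],"jaw":1},{"delta_rot":[0,0,-0.148],"offset":[0,0,-0.06],"jaw":1},{"delta_rot":[0,0,-0.148],"offset":[0,0,-0.06],"jaw":1},{"delta_rot":[0,0,-0.148],"offset":[0,0,-0.06],"jaw":1},{"delta_rot":[0,0,-0.148],"offset":[0,0,-0.06],"jaw":1},{"delta_rot":[0,0,-0.148],"offset":[0,0,-0.06],"jaw":1},{"delta_rot":[0,0,-0.148],"offset":[0,0,-0.06],"jaw":1}]'
python3 -m pendant '[{"delta_rot":[0,0,-0.143],"offset":[0.14,0.09,0],"jaw":1},{"delta_rot":[0,0,0],"offset":[0.14,0.09,0],"jaw":1},{"delta_rot":[0,0,0],"offset":[0.14,0.09,0],"jaw":1},{"delta_rot":[0,0,0],"offset":[0.14,0.09,0],"jaw":1},{"delta_rot":[0,0,0],"offset":[0.14,0.09,0],"jaw":1},{"delta_rot":[0,0,0],"offset":[0.14,0.09,0],"jaw":1},{"delta_rot":[0,0,0],"offset":[0.14,0.09,0],"jaw":1},{"delta_rot":[0,0,0],"offset":[0.14,0.09,0],"jaw":1}]'
python3 -m pendant '[{"delta_rot":[0,0,0],"offset":[0.14,0.09,0],"jaw":1},{"delta_rot":[0,0,0],"offset":[0.14,0.09,0],"jaw":1},{"delta_rot":[0,0,0],"offset":[0.14,0.09,0],"jaw":1},{"delta_rot":[0,0,0],"offset":[0.14,0.09,0],"jaw":1},{"delta_rot":[0,0,0],"offset":[0,0,0],"jaw":1},{"delta_rot":[0,0,0],"offset":[0,0,0],"jaw":1}]'
python3 - <<'E'
from h import *
w=shot('wrist','w1');s=shot('scene','s1');d=shot('side','d1')
cv2.imwrite('pics/m1.png',np.hstack([cv2.resize(w['frame'],(400,300)),cv2.resize(d['frame'],(400,300))])[:,:,::-1])
E
```

```text
t: 1.08
eef_pos: [0.1603, -0.526, 0.3517]
orientation: [-3.142, -0.0, 1.464]
wrist_force: [0.1, -0.7, -0.6]
opening: 0.0851
grip_force: 0.0
t: 1.75
eef_pos: [0.3079, -0.3028, 0.3513]
orientation: [3.141, 0.0, 1.57]
wrist_force: [0.8, 0.3, 0.3]
opening: 0.085
grip_force: 0.0
t: 2.25
eef_pos: [0.38, -0.1911, 0.3513]
orientation: [-3.141, 0.0, 1.574]
wrist_force: [-0.6, -0.6, -0.1]
opening: 0.0852
grip_force: 0.0
```

View pics/m1.png

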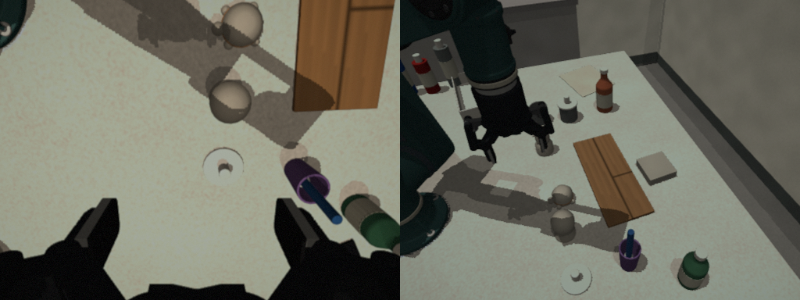

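The wrist view (halved) shows the turtle (242,24), mushroom (230,100), spare lid (223,167) and mug with the brush leaning toward +x (305,180). No house is visible in the side view either. Next I'll measure with masks from two wrist positions.

```bash
python3 -m pendant '[{"delta_rot":[0,0,0],"offset":[0.15,0.05,0],"jaw":1},{"delta_rot":[0,0,0],"offset":[0.15,0.05,0],"jaw":1},{"delta_rot":[0,0,0],"offset":[0.15,0.05,0],"jaw":1},{"delta_rot":[0,0,0],"offset":[0,0,0],"jaw":1},{"delta_rot":[0,0,0],"offset":[0,0,0],"jaw":1}]'
cat >> h.py <<'E'
def clay(c,vmin=40):
    h=cv2.cvtColor(c['frame'],cv2.COLOR_RGB2HSV).astype(int)
    m=((h[...,0]>=13)&(h[...,0]<=25)&(h[...,1]>=36)&(h[...,1]<=85)&(h[...,2]>vmin)).astype(np.uint8)*255
    return cv2.morphologyEx(m,cv2.MORPH_OPEN,np.ones((5,5)))
def blobs(m,amin=300):
    n,l,s,ct=cv2.connectedComponentsWithStats(m)
    out=[]
    for i in range(1,n):
        if s[i,4]<amin: continue
        cs,_=cv2.findContours((l==i).astype(np.uint8),cv2.RETR_EXTERNAL,cv2.CHAIN_APPROX_NONE)
        out.append((s[i],ct[i],cv2.minEnclosingCircle(cs[0])))
    return out
E
python3 - <<'E'
from h import *
import pickle
np.set_printoptions(precision=3,suppress=True)
w=shot('wrist','w2')
pickle.dump(w,open('w2.pkl','wb'))
m=clay(w)
for s,c,e in blobs(m): print(s,c.round(1),np.round(e[0],1),round(e[1],1))
cv2.imwrite('pics/m2.png',np.hstack([cv2.resize(w['frame'],(400,300))[:,:,::-1],cv2.cvtColor(cv2.resize(m,(400,300)),cv2.COLOR_GRAY2BGR)]))
E
```

```text
t: 2.82
eef_pos: [0.4094, -0.1026, 0.3513]
orientation: [-3.141, 0.001, 1.571]
wrist_force: [0.4, -0.6, 1.0]
opening: 0.0853
grip_force: 0.0
[    0     0   353   223 34523] [196.9  76.4] [174.  89.] 195.4
[ 478   47   34   87 2540] [496.3  92.3] [496.8  89.2] 44.5
[335 234  34  28 641] [350.1 246.4] [350.9 250. ] 18.0
[411 279  48  42 943] [436.5 298.6] [433.5 304. ] 27.0
```

View pics/m2.png

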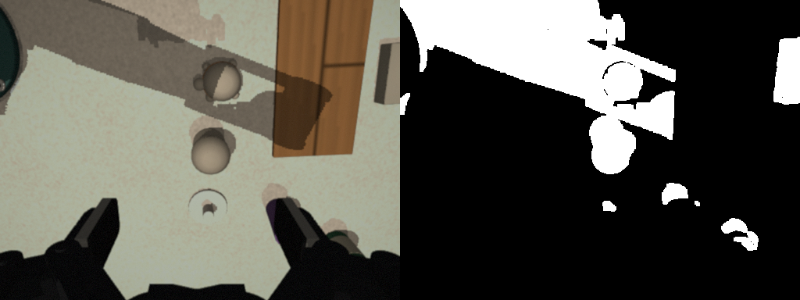

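The mask merges with shadow, but the discs are clear: turtle circle about (284,100) and mushroom about (270,198) in full-resolution pixels. I'll fit circles instead and take a second view.

```bash
python3 -m pendant '[{"delta_rot":[0,0,0],"offset":[-0.15,-0.05,0],"jaw":1},{"delta_rot":[0,0,0],"offset":[-0.1,-0.05,0],"jaw":1},{"delta_rot":[0,0,0],"offset":[0,0,0],"jaw":1},{"delta_rot":[0,0,0],"offset":[0,0,0],"jaw":1}]'
cat >> h.py <<'E'
def circ(c,u,v,r,win=1.6,p2=12,lo=.75,hi=1.3):
    g=cv2.GaussianBlur(cv2.cvtColor(c['frame'],cv2.COLOR_RGB2GRAY),(3,3),0)
    x0=max(int(u-win*r),0);y0=max(int(v-win*r),0)
    g=g[y0:int(v+win*r),x0:int(u+win*r)]
    g=cv2.resize(g,None,fx=3,fy=3,interpolation=cv2.INTER_CUBIC)
    h=cv2.HoughCircles(g,cv2.HOUGH_GRADIENT,1,6,param1=80,param2=p2,minRadius=int(3*r*lo),maxRadius=int(3*r*hi))
    return [] if h is None else [(round(a/3+x0,1),round(b/3+y0,1),round(q/3,1)) for a,b,q in h[0][:4]]
E
python3 - <<'E'
from h import *
import pickle
np.set_printoptions(precision=3,suppress=True)
w2=pickle.load(open('w2.pkl','rb')); w3=shot('wrist','w3'); pickle.dump(w3,open('w3.pkl','wb'))
for nm,p,r,z,X in [('mush',(270,198),25,.064,(.432,-.173,.064)),('turt',(285,100),25,.025,(.452,-.052,.025)),('lid',(265,262),25,.008,(.433,-.305,.0))]:
    a=circ(w2,*p,r); 
    q=proj(w3,onz(w2,*p,z)); b=circ(w3,*q,r)
    print(nm,a,b)
    if a and b:
        print(tri(w2,a[0][:2],w3,b[0][:2]), onz(w2,*a[0][:2],z), onz(w3,*b[0][:2],z))
E
```

```text
t: 3.2
eef_pos: [0.3887, -0.1544, 0.3512]
orientation: [-3.141, -0.0, 1.565]
wrist_force: [0.5, 0.1, -0.4]
opening: 0.0854
grip_force: 0.0
mush [(np.float32(269.2), np.float32(198.5), np.float32(25.1)), (np.float32(268.8), np.float32(196.5), np.float32(26.8)), (np.float32(274.5), np.float32(193.5), np.float32(32.1)), (np.float32(272.2), np.float32(193.5), np.float32(30.3))] [(np.float32(286.5), np.float32(159.5), np.float32(26.3)), (np.float32(286.2), np.float32(157.2), np.float32(28.4)), (np.float32(290.2), np.float32(158.2), np.float32(29.9)), (np.float32(285.2), np.float32(161.8), np.float32(23.9))]
(array([ 0.431, -0.174,  0.071]), np.float64(8.946974195773864e-05)) [ 0.432 -0.176  0.064] [ 0.432 -0.175  0.064]
turt [(np.float32(284.2), np.float32(103.2), np.float32(26.2)), (np.float32(282.8), np.float32(101.5), np.float32(27.9)), (np.float32(284.5), np.float32(106.8), np.float32(22.6)), (np.float32(281.2), np.float32(103.8), np.float32(29.6))] [(np.float32(300.5), np.float32(61.8), np.float32(27.6)), (np.float32(302.5), np.float32(59.5), np.float32(24.6)), (np.float32(300.2), np.float32(59.5), np.float32(29.9)), (np.float32(303.2), np.float32(66.5), np.float32(31.4))]
(array([ 0.452, -0.057,  0.017]), np.float64(0.000695596201477528)) [ 0.451 -0.056  0.025] [ 0.45  -0.057  0.025]
lid [(np.float32(266.5), np.float32(267.8), np.float32(26.6)), (np.float32(266.5), np.float32(270.5), np.float32(26.3)), (np.float32(266.5), np.float32(272.8), np.float32(28.5)), (np.float32(265.2), np.float32(265.8), np.float32(24.6))] [(np.float32(280.8), np.float32(238.8), np.float32(25.7)), (np.float32(281.2), np.float32(240.8), np.float32(27.4)), (np.float32(282.5), np.float32(236.2), np.float32(25.1)), (np.float32(279.5), np.float32(236.5), np.float32(25.5))]
(array([ 0.432, -0.317,  0.002]), np.float64(5.734420471684741e-05)) [ 0.432 -0.314  0.008] [ 0.432 -0.314  0.008]
```

Measured: mushroom (0.432, -0.175, cap about 0.07), turtle (0.451, -0.057, about 0.02) and spare lid (0.432, -0.315, about 0.002). All agree with the sizes given, so I'll pick the turtle first.

```bash
python3 -m pendant '[{"delta_rot":[0,0,0],"offset":[0.163,0.103,0],"jaw":1},{"delta_rot":[0,0,0],"offset":[0.163,0.103,0],"jaw":1},{"delta_rot":[0,0,0],"offset":[0.163,0.103,0],"jaw":1},{"delta_rot":[0,0,0],"offset":[0,0,0.19],"jaw":1},{"delta_rot":[0,0,0],"offset":[0,0,0.19],"jaw":1},{"delta_rot":[0,0,0],"offset":[0,0,0.19],"jaw":1},{"delta_rot":[0,0,0],"offset":[0,0,0.19],"jaw":1},{"delta_rot":[0,0,0],"offset":[0,0,0.19],"jaw":1},{"delta_rot":[0,0,0],"offset":[0,0,0.19],"jaw":1},{"delta_rot":[0,0,0],"offset":[0,0,0.1],"jaw":1}]' 30
python3 -m pendant '[{"delta_rot":[0,0,0],"offset":[0,0,0.0],"jaw":1},{"delta_rot":[0,0,0],"offset":[0,0,0.0],"jaw":1},{"delta_rot":[0,0,0],"offset":[0,0,0],"jaw":1}]'
python3 - <<'E'
from h import *
import cv2
w=shot('wrist');d=shot('side')
u,v=map(int,proj(d,(.451,-.056,.03)))
cr=d['frame'][max(v-75,0):v+75,max(u-100,0):u+100]
cv2.imwrite('pics/m3.png',np.hstack([cv2.resize(w['frame'],(400,300)),cv2.resize(cr,(400,300))])[:,:,::-1])
E
```

```text
t: 4.08
eef_pos: [0.4484, -0.0535, 0.0983]
orientation: [-3.134, -0.002, 1.571]
wrist_force: [-0.2, 1.0, -0.1]
opening: 0.0856
grip_force: 0.0
t: 4.33
eef_pos: [0.4527, -0.0548, 0.1054]
orientation: [3.138, 0.001, 1.571]
wrist_force: [-0.9, -0.2, 0.8]
opening: 0.0854
grip_force: 0.0
```

View pics/m3.png

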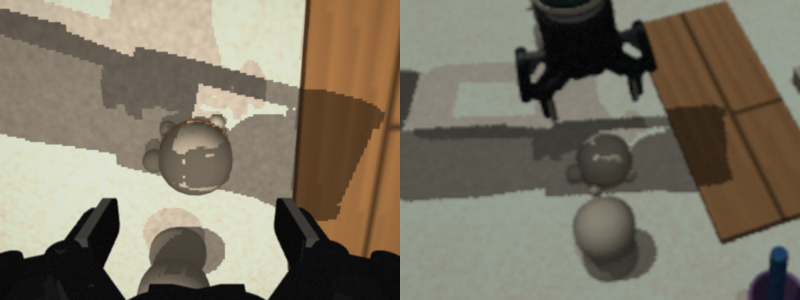

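The wrist view shows the turtle upright at about (250,201) and the mushroom below it. I'll check the turtle's position from this close view.

```bash
python3 - <<'E'
from h import *
np.set_printoptions(precision=4,suppress=True)
w=shot('wrist')
for q in circ(w,250,201,46): print(q,onz(w,q[0],q[1],.025))
print(proj(w,(.451,-.056,.025)), arm.get_state()['eef_pos'])
E
```

```text
(np.float32(248.8), np.float32(201.2), np.float32(48.1)) [ 0.4508 -0.0564  0.025 ]
(np.float32(250.2), np.float32(197.8), np.float32(51.5)) [ 0.4517 -0.0539  0.025 ]
(np.float32(251.2), np.float32(194.8), np.float32(54.6)) [ 0.4524 -0.0517  0.025 ]
(np.float32(246.8), np.float32(202.5), np.float32(45.8)) [ 0.4494 -0.0573  0.025 ]
[249.1382 200.6724] [ 0.453  -0.055   0.1059]
```

```bash
python3 -m pendant '[{"delta_rot":[0,0,0],"offset":[-0.005,-0.01,0.12],"jaw":1},{"delta_rot":[0,0,0],"offset":[0,0,0.12],"jaw":1},{"delta_rot":[0,0,0],"offset":[0,0,0.1],"jaw":1},{"delta_rot":[0,0,0],"offset":[0,0,0.08],"jaw":1},{"delta_rot":[0,0,0],"offset":[0,0,0.05],"jaw":1},{"delta_rot":[0,0,0],"offset":[0,0,0.02],"jaw":1},{"delta_rot":[0,0,0],"offset":[0,0,0],"jaw":1},{"delta_rot":[0,0,0],"offset":[0,0,0],"jaw":1}]' 30
python3 -m pendant '[{"delta_rot":[0,0,0],"offset":[0,0,0],"jaw":0.4},{"delta_rot":[0,0,0],"offset":[0,0,0],"jaw":0.2},{"delta_rot":[0,0,0],"offset":[0,0,0],"jaw":0},{"delta_rot":[0,0,0],"offset":[0,0,0],"jaw":-0.2},{"delta_rot":[0,0,0],"offset":[0,0,0],"jaw":-0.2},{"delta_rot":[0,0,0],"offset":[0,0,0],"jaw":-0.2},{"delta_rot":[0,0,0],"offset":[0,0,0],"jaw":-0.2}]'
```

```text
t: 5.15
eef_pos: [0.4504, -0.0559, 0.0065]
orientation: [3.139, 0.001, 1.57]
wrist_force: [0.2, 0.2, 0.8]
opening: 0.0853
grip_force: 0.0
t: 5.73
eef_pos: [0.4507, -0.0559, 0.0071]
orientation: [3.138, 0.001, 1.571]
wrist_force: [0.1, 1.1, 5.4]
opening: 0.0626
grip_force: 33.5
```

```bash
python3 -m pendant '[{"delta_rot":[0,0,0],"offset":[0,0,-0.05],"jaw":-0.2},{"delta_rot":[0,0,0],"offset":[0,0,-0.1],"jaw":-0.2},{"delta_rot":[0,0,0],"offset":[0,0,-0.15],"jaw":-0.2},{"delta_rot":[0,0,0],"offset":[0.04,0.14,0],"jaw":-0.2},{"delta_rot":[0,0,0],"offset":[0.06,0.18,0],"jaw":-0.2},{"delta_rot":[0,0,0],"offset":[0.06,0.18,0],"jaw":-0.2},{"delta_rot":[0,0,0],"offset":[0.06,0.18,0],"jaw":-0.2},{"delta_rot":[0,0,0],"offset":[0.03,0.17,0],"jaw":-0.2},{"delta_rot":[0,0,0],"offset":[0,0,0],"jaw":-0.2},{"delta_rot":[0,0,0],"offset":[0,0,0],"jaw":-0.2}]'
python3 - <<'E'
from h import *
np.set_printoptions(precision=4,suppress=True)
w=shot('wrist');d=shot('side');s=shot('scene')
def edges(c):
    h=cv2.cvtColor(c['frame'],cv2.COLOR_RGB2HSV)
    m=cv2.inRange(h,(8,110,30),(22,255,255)); m=cv2.morphologyEx(m,cv2.MORPH_CLOSE,np.ones((9,9)))
    cs,_=cv2.findContours(m,0,2); k=max(cs,key=cv2.contourArea)
    return cv2.approxPolyDP(cv2.convexHull(k),6,True)[:,0]
for n,c in (('scene',s),('side',d)):
    for p in edges(c): print(n,p,onz(c,*map(float,p),.012))
print(arm.get_state()['opening'],arm.get_state()['grip_force'],arm.get_state()['wrist_force'])
u,v=map(int,proj(d,(.622,-.005,.05)))
cr=d['frame'][max(v-75,0):v+75,max(u-100,0):u+100]
cv2.imwrite('pics/m4.png',np.hstack([cv2.resize(w['frame'],(400,300)),cv2.resize(cr,(400,300))])[:,:,::-1])
E
```

```text
t: 6.57
eef_pos: [0.6198, -0.0052, 0.0639]
orientation: [-3.139, 0.0, 1.572]
wrist_force: [-0.8, 1.0, -0.9]
opening: 0.0626
grip_force: 33.8
scene [312 196] [0.6849 0.1735 0.012 ]
scene [217 273] [ 0.7069 -0.1879  0.012 ]
scene [183 238] [ 0.5648 -0.1985  0.012 ]
scene [277 167] [0.5416 0.1617 0.012 ]
side [222 184] [0.5394 0.1575 0.012 ]
side [250 183] [0.6174 0.1357 0.012 ]
side [284 199] [0.689  0.0453 0.012 ]
side [324 271] [ 0.6989 -0.1997  0.012 ]
side [267 290] [ 0.5571 -0.2053  0.012 ]
0.06301867485362798 33.767357227625325 [ 0.7785 -0.4038 -0.9454]
```

View pics/m4.png

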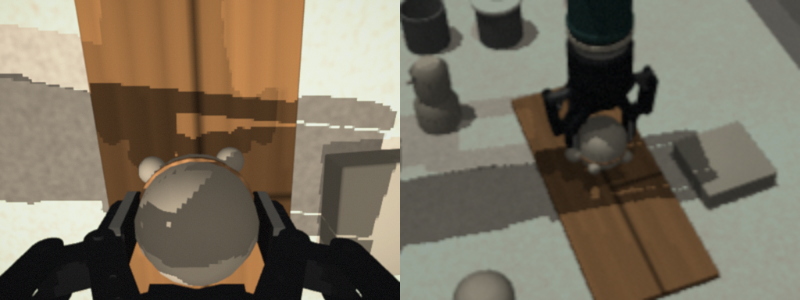

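The wrist view shows the turtle held level over the board, clear of the tiles. I'll lower it gently.

```bash
python3 -m pendant '[{"delta_rot":[0,0,0],"offset":[0,0.02,0.06],"jaw":-0.2},{"delta_rot":[0,0,0],"offset":[0,0,0.06],"jaw":-0.2},{"delta_rot":[0,0,0],"offset":[0,0,0.05],"jaw":-0.2},{"delta_rot":[0,0,0],"offset":[0,0,0.03],"jaw":-0.2},{"delta_rot":[0,0,0],"offset":[0,0,0.01],"jaw":-0.2},{"delta_rot":[0,0,0],"offset":[0,0,0],"jaw":-0.2},{"delta_rot":[0,0,0],"offset":[0,0,0],"jaw":-0.2}]'
python3 -m pendant '[{"delta_rot":[0,0,0],"offset":[0,0,0.004],"jaw":-0.2},{"delta_rot":[0,0,0],"offset":[0,0,0.004],"jaw":-0.2},{"delta_rot":[0,0,0],"offset":[0,0,0.004],"jaw":-0.2},{"delta_rot":[0,0,0],"offset":[0,0,0],"jaw":-0.2}]'
```

```text
t: 7.3
eef_pos: [0.6233, -0.0057, 0.0232]
orientation: [-3.142, 0.0, 1.57]
wrist_force: [0.4, -0.7, -0.4]
opening: 0.0628
grip_force: 33.8
t: 7.63
eef_pos: [0.6234, -0.0057, 0.0211]
orientation: [3.141, 0.0, 1.571]
wrist_force: [0.2, -0.1, -1.1]
opening: 0.0627
grip_force: 33.8
```

```bash
python3 -m pendant '[{"delta_rot":[0,0,0],"offset":[0,0,0.004],"jaw":-0.2},{"delta_rot":[0,0,0],"offset":[0,0,0.004],"jaw":-0.2},{"delta_rot":[0,0,0],"offset":[0,0,0],"jaw":-0.2},{"delta_rot":[0,0,0],"offset":[0,0,0],"jaw":-0.2}]'
python3 -m pendant '[{"delta_rot":[0,0,0],"offset":[0,0,0.003],"jaw":-0.2},{"delta_rot":[0,0,0],"offset":[0,0,0.0],"jaw":-0.2},{"delta_rot":[0,0,0],"offset":[0,0,0],"jaw":-0.2}]'
```

```text
t: 7.97
eef_pos: [0.6233, -0.0056, 0.0193]
orientation: [3.142, 0.0, 1.571]
wrist_force: [0.3, 0.1, -0.9]
opening: 0.0626
grip_force: 33.8
t: 8.22
eef_pos: [0.6233, -0.0057, 0.0192]
orientation: [3.141, 0.0, 1.57]
wrist_force: [-2.0, 0.7, 2.5]
opening: 0.0628
grip_force: 34.1
```

```bash
python3 -m pendant '[{"delta_rot":[0,0,0],"offset":[0,0,0],"jaw":0.6},{"delta_rot":[0,0,0],"offset":[0,0,0],"jaw":0.8},{"delta_rot":[0,0,0],"offset":[0,0,0],"jaw":1},{"delta_rot":[0,0,0],"offset":[0,0,0],"jaw":1},{"delta_rot":[0,0,0],"offset":[0,0,-0.05],"jaw":1},{"delta_rot":[0,0,0],"offset":[0,0,-0.1],"jaw":1},{"delta_rot":[0,0,0],"offset":[0,0,-0.18],"jaw":1},{"delta_rot":[0,0,0],"offset":[0,0,-0.19],"jaw":1},{"delta_rot":[0,0,0],"offset":[0,0,-0.19],"jaw":1},{"delta_rot":[0,0,0],"offset":[0,0,-0.19],"jaw":1}]'
python3 -m pendant '[{"delta_rot":[0,0,0],"offset":[-0.141,-0.159,0],"jaw":1},{"delta_rot":[0,0,0],"offset":[-0.141,-0.159,0],"jaw":1},{"delta_rot":[0,0,0],"offset":[-0.141,-0.159,0],"jaw":1},{"delta_rot":[0,0,0],"offset":[-0.141,-0.159,0],"jaw":1},{"delta_rot":[0,0,0],"offset":[-0.141,-0.159,0],"jaw":1},{"delta_rot":[0,0,0],"offset":[-0.141,-0.159,0],"jaw":1},{"delta_rot":[0,0,0],"offset":[0,0,0],"jaw":1},{"delta_rot":[0,0,0],"offset":[0,0,0],"jaw":1}]'
python3 - <<'E'
from h import *
np.set_printoptions(precision=4,suppress=True)
w=shot('wrist','w5');shot('side','d5')
p=proj(w,(.432,-.175,.064));print(p)
for q in circ(w,*p,38): print(q,onz(w,q[0],q[1],.064))
print(arm.get_state()['eef_pos'])
E
```

```text
t: 9.05
eef_pos: [0.623, -0.0056, 0.2014]
orientation: [3.141, 0.0, 1.571]
wrist_force: [1.1, 0.2, 0.7]
opening: 0.0854
grip_force: 0.0
t: 9.72
eef_pos: [0.4352, -0.1728, 0.1999]
orientation: [3.14, 0.001, 1.566]
wrist_force: [0.6, 1.2, -0.3]
opening: 0.0854
grip_force: 0.0
[248.5939 179.591 ]
(np.float32(248.5), np.float32(178.5), np.float32(40.7)) [ 0.4319 -0.174   0.064 ]
(np.float32(246.8), np.float32(180.2), np.float32(38.5)) [ 0.4305 -0.1755  0.064 ]
(np.float32(248.2), np.float32(176.5), np.float32(42.1)) [ 0.4317 -0.1723  0.064 ]
(np.float32(244.8), np.float32(180.5), np.float32(36.6)) [ 0.4288 -0.1758  0.064 ]
[ 0.4367 -0.1713  0.1995]
```

```bash
python3 -m pendant '[{"delta_rot":[0,0,0],"offset":[-0.015,-0.024,0.1],"jaw":1},{"delta_rot":[0,0,0],"offset":[0,0,0.15],"jaw":1},{"delta_rot":[0,0,0],"offset":[0,0,0.15],"jaw":1},{"delta_rot":[0,0,0],"offset":[0,0,0.15],"jaw":1},{"delta_rot":[0,0,0],"offset":[0,0,0.12],"jaw":1},{"delta_rot":[0,0,0],"offset":[0,0,0.08],"jaw":1},{"delta_rot":[0,0,0],"offset":[0,0,0.05],"jaw":1},{"delta_rot":[0,0,0],"offset":[0,0,0],"jaw":1},{"delta_rot":[0,0,0],"offset":[0,0,0],"jaw":1}]' 30
python3 -m pendant '[{"delta_rot":[0,0,0],"offset":[0,0,0],"jaw":0.4},{"delta_rot":[0,0,0],"offset":[0,0,0],"jaw":0.2},{"delta_rot":[0,0,0],"offset":[0,0,0],"jaw":0},{"delta_rot":[0,0,0],"offset":[0,0,0],"jaw":-0.2},{"delta_rot":[0,0,0],"offset":[0,0,0],"jaw":-0.2},{"delta_rot":[0,0,0],"offset":[0,0,0],"jaw":-0.2},{"delta_rot":[0,0,0],"offset":[0,0,0],"jaw":-0.2}]'
```

```text
t: 10.57
eef_pos: [0.4322, -0.1739, 0.0389]
orientation: [-3.142, -0.0, 1.572]
wrist_force: [-0.1, 0.6, 0.9]
opening: 0.0854
grip_force: 0.0
t: 11.15
eef_pos: [0.4328, -0.175, 0.0408]
orientation: [3.138, 0.001, 1.57]
wrist_force: [0.0, 0.4, 6.1]
opening: 0.065
grip_force: 33.7
```

```bash
python3 -m pendant '[{"delta_rot":[0,0,0],"offset":[0,0,-0.05],"jaw":-0.2},{"delta_rot":[0,0,0],"offset":[0,0,-0.1],"jaw":-0.2},{"delta_rot":[0,0,0],"offset":[0,0,-0.12],"jaw":-0.2},{"delta_rot":[0,0,0],"offset":[0.05,0.15,0],"jaw":-0.2},{"delta_rot":[0,0,0],"offset":[0.06,0.19,0],"jaw":-0.2},{"delta_rot":[0,0,0],"offset":[0.07,0.19,0],"jaw":-0.2},{"delta_rot":[0,0,0],"offset":[0.07,0.19,0],"jaw":-0.2},{"delta_rot":[0,0,0],"offset":[0.05,0.19,0],"jaw":-0.2},{"delta_rot":[0,0,0],"offset":[0,0.07,0],"jaw":-0.2},{"delta_rot":[0,0,0],"offset":[0,0,0],"jaw":-0.2}]'
python3 -m pendant '[{"delta_rot":[0,0,0],"offset":[0,0,0.05],"jaw":-0.2},{"delta_rot":[0,0,0],"offset":[0,0,0.06],"jaw":-0.2},{"delta_rot":[0,0,0],"offset":[0,0,0.04],"jaw":-0.2},{"delta_rot":[0,0,0],"offset":[0,0,0.02],"jaw":-0.2},{"delta_rot":[0,0,0],"offset":[0,0,0],"jaw":-0.2},{"delta_rot":[0,0,0],"offset":[0,0,0],"jaw":-0.2}]'
```

```text
t: 11.98
eef_pos: [0.6302, -0.1136, 0.0921]
orientation: [3.141, 0.0, 1.573]
wrist_force: [0.3, -0.3, -2.4]
opening: 0.0648
grip_force: 34.4
t: 12.48
eef_pos: [0.6265, -0.1148, 0.0582]
orientation: [-3.14, -0.0, 1.57]
wrist_force: [-0.2, 0.1, -1.3]
opening: 0.0649
grip_force: 34.4
```

Expected contact is near 0.053, so I'll creep down.

```bash
python3 -m pendant '[{"delta_rot":[0,0,0],"offset":[0,0,0.008],"jaw":-0.2},{"delta_rot":[0,0,0],"offset":[0,0,0.008],"jaw":-0.2},{"delta_rot":[0,0,0],"offset":[0,0,0.004],"jaw":-0.2},{"delta_rot":[0,0,0],"offset":[0,0,0],"jaw":-0.2},{"delta_rot":[0,0,0],"offset":[0,0,0],"jaw":-0.2}]'
python3 -m pendant '[{"delta_rot":[0,0,0],"offset":[0,0,0.004],"jaw":-0.2},{"delta_rot":[0,0,0],"offset":[0,0,0],"jaw":-0.2},{"delta_rot":[0,0,0],"offset":[0,0,0],"jaw":-0.2}]'
python3 -m pendant '[{"delta_rot":[0,0,0],"offset":[0,0,0.004],"jaw":-0.2},{"delta_rot":[0,0,0],"offset":[0,0,0],"jaw":-0.2},{"delta_rot":[0,0,0],"offset":[0,0,0],"jaw":-0.2}]'
```

```text
t: 12.9
eef_pos: [0.6275, -0.1145, 0.0549]
orientation: [3.141, 0.0, 1.571]
wrist_force: [0.2, 0.1, -1.9]
opening: 0.0649
grip_force: 34.4
t: 13.15
eef_pos: [0.6274, -0.1145, 0.0539]
orientation: [-3.142, 0.0, 1.571]
wrist_force: [-0.0, -0.2, -2.5]
opening: 0.0648
grip_force: 34.4
t: 13.4
eef_pos: [0.6274, -0.1145, 0.0531]
orientation: [-3.142, 0.0, 1.571]
wrist_force: [0.8, 0.3, -1.6]
opening: 0.0648
grip_force: 34.4
```

```bash
python3 -m pendant '[{"delta_rot":[0,0,0],"offset":[0,0,0.004],"jaw":-0.2},{"delta_rot":[0,0,0],"offset":[0,0,0],"jaw":-0.2},{"delta_rot":[0,0,0],"offset":[0,0,0],"jaw":-0.2}]'
python3 -m pendant '[{"delta_rot":[0,0,0],"offset":[0,0,0.003],"jaw":-0.2},{"delta_rot":[0,0,0],"offset":[0,0,0],"jaw":-0.2},{"delta_rot":[0,0,0],"offset":[0,0,0],"jaw":-0.2}]'
```

```text
t: 13.65
eef_pos: [0.6275, -0.1146, 0.053]
orientation: [3.141, 0.0, 1.571]
wrist_force: [-1.2, 0.5, 1.0]
opening: 0.0647
grip_force: 34.7
t: 13.9
eef_pos: [0.6275, -0.1146, 0.0529]
orientation: [3.141, 0.0, 1.57]
wrist_force: [-2.7, 0.9, 5.8]
opening: 0.0648
grip_force: 34.9
```

```bash
python3 -m pendant '[{"delta_rot":[0,0,0],"offset":[0,0,0],"jaw":0.6},{"delta_rot":[0,0,0],"offset":[0,0,0],"jaw":0.8},{"delta_rot":[0,0,0],"offset":[0,0,0],"jaw":1},{"delta_rot":[0,0,0],"offset":[0,0,0],"jaw":1},{"delta_rot":[0,0,0],"offset":[0,0,-0.05],"jaw":1},{"delta_rot":[0,0,0],"offset":[0,0,-0.1],"jaw":1},{"delta_rot":[0,0,0],"offset":[0,0,-0.18],"jaw":1},{"delta_rot":[0,0,0],"offset":[0,0,-0.19],"jaw":1},{"delta_rot":[0,0,0],"offset":[0,0,-0.19],"jaw":1},{"delta_rot":[0,0,0],"offset":[0,0,-0.19],"jaw":1}]'
python3 -m pendant '[{"delta_rot":[0,0,0],"offset":[0.165,-0.12,0],"jaw":1},{"delta_rot":[0,0,0],"offset":[0.165,-0.12,0],"jaw":1},{"delta_rot":[0,0,0],"offset":[0.165,-0.12,0],"jaw":1},{"delta_rot":[0,0,0],"offset":[0.165,-0.12,0],"jaw":1},{"delta_rot":[0,0,0],"offset":[0.165,-0.12,0],"jaw":1},{"delta_rot":[0,0,0],"offset":[0.165,-0.12,0],"jaw":1},{"delta_rot":[0,0,0],"offset":[0.165,-0.12,0],"jaw":1},{"delta_rot":[0,0,0],"offset":[0.165,-0.12,0],"jaw":1},{"delta_rot":[0,0,0],"offset":[0,0,0],"jaw":1},{"delta_rot":[0,0,0],"offset":[0,0,0],"jaw":1}]'
python3 - <<'E'
from h import *
np.set_printoptions(precision=4,suppress=True)
import pickle
w=shot('wrist','w6');pickle.dump(w,open('w6.pkl','wb'));d=shot('side','d6')
print(arm.get_state()['eef_pos'],proj(w,(.434,.176,.09)))
cv2.imwrite('pics/m6.png',np.hstack([cv2.resize(w['frame'],(400,300)),cv2.resize(d['frame'],(400,300))])[:,:,::-1])
E
```

```text
t: 14.73
eef_pos: [0.6272, -0.1145, 0.2343]
orientation: [3.141, 0.0, 1.57]
wrist_force: [1.5, -0.4, -0.6]
opening: 0.0856
grip_force: 0.0
t: 15.57
eef_pos: [0.4346, 0.151, 0.2329]
orientation: [3.139, -0.0, 1.575]
wrist_force: [1.1, -0.4, 0.3]
opening: 0.0853
grip_force: 0.0
[0.4359 0.1492 0.2323] [251.6616 146.0996]
```

View pics/m6.png

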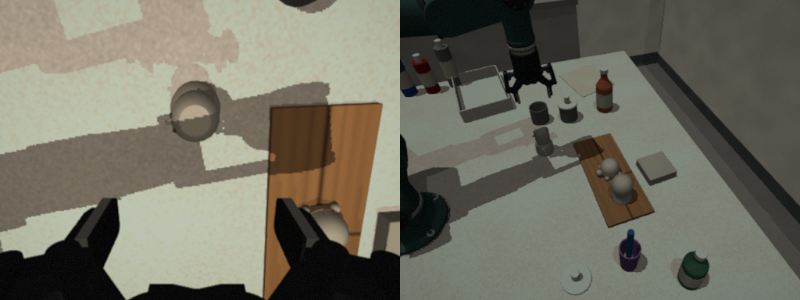

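The wrist view shows the snowman upright with its head at about (250,138). The side view shows the turtle and mushroom standing on the board and no house anywhere, so there are three pieces. I'll measure the head from two views.

```bash
python3 -m pendant '[{"delta_rot":[0,0,0],"offset":[0.12,0,0],"jaw":1},{"delta_rot":[0,0,0],"offset":[0,0,0],"jaw":1},{"delta_rot":[0,0,0],"offset":[0,0,0],"jaw":1}]'
python3 - <<'E'
from h import *
import pickle
np.set_printoptions(precision=4,suppress=True)
a=pickle.load(open('w6.pkl','rb'));w=shot('wrist','w7')
print(arm.get_state()['eef_pos'])
qa=circ(a,250,140,27,p2=10);p=proj(w,onz(a,250,140,.085));qb=circ(w,*p,28,p2=10)
for n,c,Q in(('a',a,qa),('b',w,qb)):
    for q in Q: print(n,q,onz(c,q[0],q[1],.085),onz(c,q[0],q[1],.02))
print(tri(a,qa[0][:2],w,qb[0][:2]))
cv2.imwrite('pics/m7.png',np.hstack([cv2.resize(x[0]['frame'][int(x[1][1])-60:int(x[1][1])+60,int(x[1][0])-80:int(x[1][0])+80],(400,300)) for x in((a,(250,140)),(w,p))])[:,:,::-1])
E
```

```text
t: 15.92
eef_pos: [0.4364, 0.1727, 0.2315]
orientation: [-3.141, 0.001, 1.569]
wrist_force: [0.4, -0.5, -0.6]
opening: 0.0856
grip_force: 0.0
[0.4363 0.1724 0.2315]
a (np.float32(250.5), np.float32(133.8), np.float32(30.6)) [0.433  0.1855 0.085 ] [0.433  0.1751 0.02  ]
a (np.float32(249.5), np.float32(131.8), np.float32(28.5)) [0.4322 0.1871 0.085 ] [0.4319 0.1771 0.02  ]
a (np.float32(250.8), np.float32(136.2), np.float32(32.9)) [0.4333 0.1834 0.085 ] [0.4333 0.1726 0.02  ]
a (np.float32(249.2), np.float32(129.8), np.float32(26.6)) [0.4319 0.1888 0.085 ] [0.4316 0.1792 0.02  ]
b (np.float32(251.5), np.float32(157.2), np.float32(33.9)) [0.4353 0.1872 0.085 ] [0.4352 0.1723 0.02  ]
b (np.float32(248.5), np.float32(153.5), np.float32(29.3)) [0.4328 0.1905 0.085 ] [0.4321 0.1763 0.02  ]
b (np.float32(249.5), np.float32(155.5), np.float32(31.2)) [0.4336 0.1887 0.085 ] [0.4331 0.1741 0.02  ]
b (np.float32(246.5), np.float32(174.5), np.float32(32.3)) [0.4309 0.1719 0.085 ] [0.4299 0.1536 0.02  ]
(array([0.4341, 0.1813, 0.0591]), np.float64(0.002278523824369827))
```

View pics/m7.png

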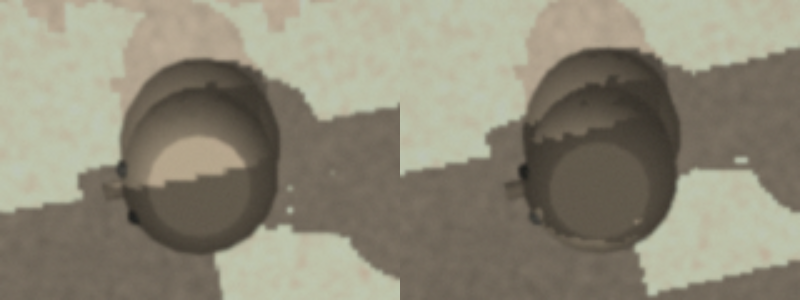

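The crops show the flat top disc at (198,186) on the left and (200,190) on the right, with the body circle behind it. I'll triangulate the disc centre.

```bash
python3 - <<'E'
from h import *
import pickle
np.set_printoptions(precision=4,suppress=True)
a=pickle.load(open('w6.pkl','rb'));w=shot('wrist')
p=proj(w,onz(a,250,140,.085))
ta=(170+198/2.5,80+186/2.5); tb=(int(p[0])-80+200/2.5,int(p[1])-60+190/2.5)
print(tri(a,ta,w,tb),onz(a,*ta,.11),onz(w,*tb,.11))
ba=(170+200/2.5,80+137/2.5);print(onz(a,*ba,.03))
E
```

```text
(array([0.4322, 0.1711, 0.0999]), np.float64(0.0003083608540602786)) [0.432  0.1733 0.11  ] [0.4324 0.1741 0.11  ]
[0.4325 0.1757 0.03  ]
```

```bash
python3 -m pendant '[{"delta_rot":[0,0,0],"offset":[0.008,-0.02,0.1],"jaw":1},{"delta_rot":[0,0,0],"offset":[0,0,0.16],"jaw":1},{"delta_rot":[0,0,0],"offset":[0,0,0.16],"jaw":1},{"delta_rot":[0,0,0],"offset":[0,0,0.16],"jaw":1},{"delta_rot":[0,0,0],"offset":[0,0,0.14],"jaw":1},{"delta_rot":[0,0,0],"offset":[0,0,0.09],"jaw":1},{"delta_rot":[0,0,0],"offset":[0,0,0.05],"jaw":1},{"delta_rot":[0,0,0],"offset":[0,0,0],"jaw":1},{"delta_rot":[0,0,0],"offset":[0,0,0],"jaw":1}]' 30
python3 -m pendant '[{"delta_rot":[0,0,0],"offset":[0,0,0],"jaw":0.5},{"delta_rot":[0,0,0],"offset":[0,0,0],"jaw":0.2},{"delta_rot":[0,0,0],"offset":[0,0,0],"jaw":0},{"delta_rot":[0,0,0],"offset":[0,0,0],"jaw":-0.2},{"delta_rot":[0,0,0],"offset":[0,0,0],"jaw":-0.4},{"delta_rot":[0,0,0],"offset":[0,0,0],"jaw":-0.4},{"delta_rot":[0,0,0],"offset":[0,0,0],"jaw":-0.4},{"delta_rot":[0,0,0],"offset":[0,0,0],"jaw":-0.4}]'
```

```text
t: 16.77
eef_pos: [0.432, 0.1746, 0.06]
orientation: [3.141, 0.0, 1.569]
wrist_force: [-0.3, 0.2, 0.5]
opening: 0.0859
grip_force: 0.0
t: 17.43
eef_pos: [0.4329, 0.1754, 0.0615]
orientation: [3.138, -0.001, 1.571]
wrist_force: [1.2, -0.2, 5.7]
opening: 0.0507
grip_force: 32.2
```

```bash
python3 -m pendant '[{"delta_rot":[0,0,0],"offset":[0,0,-0.05],"jaw":-0.4},{"delta_rot":[0,0,0],"offset":[0,0,-0.1],"jaw":-0.4},{"delta_rot":[0,0,0],"offset":[0,0,-0.12],"jaw":-0.4},{"delta_rot":[0,0,0],"offset":[-0.04,0.12,0],"jaw":-0.4},{"delta_rot":[0,0,0],"offset":[-0.08,0.16,0],"jaw":-0.4},{"delta_rot":[0,0,0],"offset":[-0.08,0.18,0],"jaw":-0.4},{"delta_rot":[0,0,0],"offset":[-0.08,0.18,0],"jaw":-0.4},{"delta_rot":[0,0,0],"offset":[-0.08,0.18,0],"jaw":-0.4},{"delta_rot":[0,0,0],"offset":[-0.05,0.1,0],"jaw":-0.4},{"delta_rot":[0,0,0],"offset":[0,0,0],"jaw":-0.4}]'
python3 -m pendant '[{"delta_rot":[0,0,0],"offset":[0,0,0.03],"jaw":-0.4},{"delta_rot":[0,0,0],"offset":[0,0,0.05],"jaw":-0.4},{"delta_rot":[0,0,0],"offset":[0,0,0.05],"jaw":-0.4},{"delta_rot":[0,0,0],"offset":[0,0,0.02],"jaw":-0.4},{"delta_rot":[0,0,0],"offset":[0,0,0],"jaw":-0.4},{"delta_rot":[0,0,0],"offset":[0,0,0],"jaw":-0.4}]'
python3 -c "
from h import *
shot('side','d8')"
```

```text
t: 18.27
eef_pos: [0.6186, 0.0901, 0.1123]
orientation: [3.141, 0.002, 1.567]
wrist_force: [0.1, 0.5, -2.7]
opening: 0.0512
grip_force: 33.0
t: 18.77
eef_pos: [0.6144, 0.0936, 0.083]
orientation: [-3.14, 0.0, 1.571]
wrist_force: [0.7, -0.7, -2.2]
opening: 0.0508
grip_force: 33.0
```

```bash
python3 -m pendant '[{"delta_rot":[0,0,0],"offset":[0,0,0.01],"jaw":-0.4},{"delta_rot":[0,0,0],"offset":[0,0,0.01],"jaw":-0.4},{"delta_rot":[0,0,0],"offset":[0,0,0.01],"jaw":-0.4},{"delta_rot":[0,0,0],"offset":[0,0,0.01],"jaw":-0.4},{"delta_rot":[0,0,0],"offset":[0,0,0],"jaw":-0.4},{"delta_rot":[0,0,0],"offset":[0,0,0],"jaw":-0.4}]'
python3 -m pendant '[{"delta_rot":[0,0,0],"offset":[0,0,0.004],"jaw":-0.4},{"delta_rot":[0,0,0],"offset":[0,0,0],"jaw":-0.4},{"delta_rot":[0,0,0],"offset":[0,0,0],"jaw":-0.4}]'
python3 -m pendant '[{"delta_rot":[0,0,0],"offset":[0,0,0.004],"jaw":-0.4},{"delta_rot":[0,0,0],"offset":[0,0,0],"jaw":-0.4},{"delta_rot":[0,0,0],"offset":[0,0,0],"jaw":-0.4}]'
```

```text
t: 19.32
eef_pos: [0.6154, 0.093, 0.0754]
orientation: [-3.141, 0.0, 1.57]
wrist_force: [0.1, -0.4, -1.7]
opening: 0.0508
grip_force: 33.0
t: 19.57
eef_pos: [0.6155, 0.093, 0.0749]
orientation: [3.141, 0.0, 1.57]
wrist_force: [0.8, 0.7, -1.6]
opening: 0.051
grip_force: 33.0
t: 19.82
eef_pos: [0.6155, 0.0931, 0.074]
orientation: [-3.142, 0.0, 1.571]
wrist_force: [-0.3, -0.9, -2.0]
opening: 0.0509
grip_force: 33.0
```

```bash
python3 -m pendant '[{"delta_rot":[0,0,0],"offset":[0,0,0.004],"jaw":-0.4},{"delta_rot":[0,0,0],"offset":[0,0,0],"jaw":-0.4},{"delta_rot":[0,0,0],"offset":[0,0,0],"jaw":-0.4}]'
python3 -m pendant '[{"delta_rot":[0,0,0],"offset":[0,0,0.003],"jaw":-0.4},{"delta_rot":[0,0,0],"offset":[0,0,0],"jaw":-0.4},{"delta_rot":[0,0,0],"offset":[0,0,0],"jaw":-0.4}]'
```

```text
t: 20.07
eef_pos: [0.6157, 0.093, 0.0735]
orientation: [3.141, 0.0, 1.57]
wrist_force: [0.4, -0.0, -1.9]
opening: 0.0508
grip_force: 33.1
t: 20.32
eef_pos: [0.6157, 0.093, 0.0735]
orientation: [3.141, 0.0, 1.571]
wrist_force: [-1.2, -1.2, 1.9]
opening: 0.0509
grip_force: 33.5
```

```bash
python3 -m pendant '[{"delta_rot":[0,0,0],"offset":[0,0,0],"jaw":0.5},{"delta_rot":[0,0,0],"offset":[0,0,0],"jaw":0.8},{"delta_rot":[0,0,0],"offset":[0,0,0],"jaw":1},{"delta_rot":[0,0,0],"offset":[0,0,-0.05],"jaw":1},{"delta_rot":[0,0,0],"offset":[0,0,-0.1],"jaw":1},{"delta_rot":[0,0,0],"offset":[0,0,-0.19],"jaw":1},{"delta_rot":[0,0,0],"offset":[0,0,-0.19],"jaw":1},{"delta_rot":[0,0,0],"offset":[0,0,-0.19],"jaw":1},{"delta_rot":[0,0,0],"offset":[0,0,-0.19],"jaw":1},{"delta_rot":[0,0,0],"offset":[0,0,-0.19],"jaw":1}]'
python3 -m pendant '[{"delta_rot":[0,0,0],"offset":[-0.16,-0.02,-0.1],"jaw":1},{"delta_rot":[0,0,0],"offset":[-0.19,-0.03,-0.08],"jaw":1},{"delta_rot":[0,0,0],"offset":[-0.19,-0.03,0],"jaw":1},{"delta_rot":[0,0,0],"offset":[-0.19,-0.03,0],"jaw":1},{"delta_rot":[0,0,0],"offset":[-0.19,-0.03,0],"jaw":1},{"delta_rot":[0,0,0],"offset":[-0.19,-0.03,0],"jaw":1},{"delta_rot":[0,0,0],"offset":[-0.19,-0.03,0],"jaw":1},{"delta_rot":[0,0,0],"offset":[-0.19,-0.03,0],"jaw":1},{"delta_rot":[0,0,0],"offset":[-0.19,-0.03,0],"jaw":1},{"delta_rot":[0,0,0],"offset":[-0.12,-0.03,0],"jaw":1}]'
python3 -m pendant '[{"delta_rot":[0,0,0],"offset":[0,0,0],"jaw":1},{"delta_rot":[0,0,0],"offset":[0,0,0],"jaw":1}]'
python3 - <<'E'
from h import *
import pickle
w=shot('wrist','w9');d=shot('side','d9');s=shot('scene','s9')
pickle.dump((w,d,s),open('p9.pkl','wb'))
print(arm.get_state()['eef_pos'])
print([proj(c,(.575,-.315,.13)).round() for c in(w,d,s)])
t=[cv2.resize(w['frame'],(400,300))]
for c in (d,s):
    u,v=map(int,proj(c,(.575,-.315,.12)));t.append(cv2.resize(c['frame'][v-50:v+50,u-67:u+67],(400,300),interpolation=cv2.INTER_NEAREST)); print(u-67,v-50)
t.append(cv2.resize(d['frame'],(400,300)))
cv2.imwrite('pics/m9.png',np.vstack([np.hstack(t[:2]),np.hstack(t[2:])])[:,:,::-1])
E
```

```text
t: 21.15
eef_pos: [0.6151, 0.0931, 0.2956]
orientation: [3.14, -0.0, 1.571]
wrist_force: [1.1, -0.1, -0.0]
opening: 0.0856
grip_force: 0.0
t: 21.98
eef_pos: [0.5563, -0.2705, 0.3291]
orientation: [3.141, 0.002, 1.568]
wrist_force: [-0.6, -0.2, -0.6]
opening: 0.0856
grip_force: 0.0
t: 22.15
eef_pos: [0.5569, -0.2682, 0.329]
orientation: [3.141, -0.0, 1.568]
wrist_force: [0.5, -0.2, 0.5]
opening: 0.0853
grip_force: 0.0
[ 0.55774237 -0.26565791  0.32941403]
[array([270., 203.]), array([295., 306.]), array([141., 244.])]
227 258
74 196
```

View pics/m9.png

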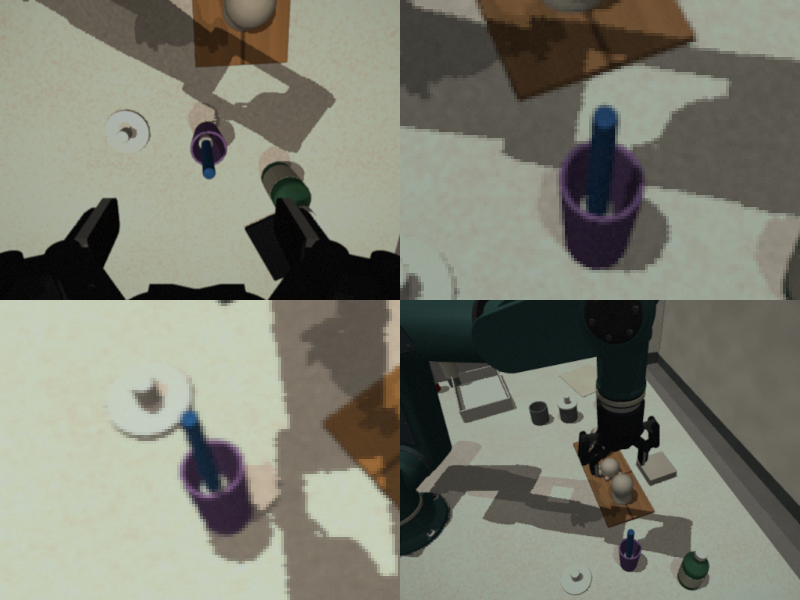

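The crops show: wrist view, brush cap (209,172) in the mug mouth (209,146); side crop, cap (205,116), mouth centre (201,183), handle foot (198,210); scene crop, cap (190,119), mouth centre (213,167), handle foot (212,187). I'll triangulate these.

```bash
python3 - <<'E'
from h import *
import pickle
np.set_printoptions(precision=4,suppress=True)
w,d,s=pickle.load(open('p9.pkl','rb'))
D=lambda x,y:(227+x/2.985,258+y/3); S=lambda x,y:(74+x/2.985,196+y/3); W=lambda x,y:(x*1.28,y*1.28)
print('cap',tri(d,D(205,116),s,S(190,119)),tri(w,W(209,172),s,S(190,119)),tri(w,W(209,172),d,D(205,116)))
print('mouth',tri(d,D(201,183),s,S(213,167)))
print('foot',tri(d,D(198,210),s,S(212,187)))
for n,c in(('w',w),('d',d),('s',s)):
    h=cv2.cvtColor(c['frame'],cv2.COLOR_RGB2HSV)
    m=cv2.inRange(h,(98,110,15),(118,255,255));k=proj(c,(.575,-.315,.12)).astype(int)
    z=np.zeros_like(m);z[k[1]-45:k[1]+45,k[0]-35:k[0]+35]=255;m&=z
    ys,xs=np.nonzero(m);(cx,cy),(a,b),t=cv2.minAreaRect(np.c_[xs,ys].astype(np.float32));bp=cv2.boxPoints(((cx,cy),(a,b),t))
    vx,vy,x0,y0=cv2.fitLine(np.c_[xs,ys].astype(np.float32),cv2.DIST_L2,0,.01,.01).ravel()
    print(n,len(xs),bp.round(1).tolist(),'line',np.round([vx,vy,x0,y0],2))
E
```

```text
cap (array([ 0.5733, -0.3166,  0.1705]), np.float64(0.0033551945673077673)) (array([ 0.5715, -0.3158,  0.1707]), np.float64(0.002250069642292155)) (array([ 0.5724, -0.3177,  0.1695]), np.float64(0.003133392471160779))
mouth (array([ 0.5749, -0.3145,  0.0821]), np.float64(0.006798505525596456))
foot (array([ 0.5734, -0.3196,  0.0512]), np.float64(0.003498867439435987))
w 609 [[255.39999389648438, 180.8000030517578], [269.70001220703125, 179.3000030517578], [275.0, 227.1999969482422], [260.79998779296875, 228.8000030517578]] line [  0.11   0.99 265.38 205.  ]
d 264 [[288.0, 328.5], [291.5, 293.3999938964844], [299.6000061035156, 294.29998779296875], [296.1000061035156, 329.29998779296875]] line [  0.1   -1.   293.8  311.04]
s 120 [[133.89999389648438, 233.6999969482422], [139.0, 232.0], [147.5, 257.5], [142.39999389648438, 259.20001220703125]] line [  0.35   0.94 140.71 245.91]
```

```bash
cat >> h.py <<'E'
def axis3(L):
    N=[];b=[]
    for c,(vx,vy,x,y) in L:
        o,d1=ray(c,x-20*vx,y-20*vy);_,d2=ray(c,x+20*vx,y+20*vy);n=np.cross(d1,d2);n/=np.linalg.norm(n);N.append(n);b.append(n@o)
    N=np.array(N);b=np.array(b)
    dr=np.linalg.svd(N)[2][-1];dr*=np.sign(dr[2])
    p=np.linalg.lstsq(N,b,rcond=None)[0]
    return p,dr,N@p-b
E
python3 - <<'E'
from h import *
import pickle
np.set_printoptions(precision=4,suppress=True)
w,d,s=pickle.load(open('p9.pkl','rb'))
def fit(c,lo,hi,k,rx=35,ry=45):
    h=cv2.cvtColor(c['frame'],cv2.COLOR_RGB2HSV);m=cv2.inRange(h,lo,hi);z=np.zeros_like(m);z[k[1]-ry:k[1]+ry,k[0]-rx:k[0]+rx]=255;m&=z
    return m
L=[]
for c in(w,d,s):
    m=fit(c,(98,110,15),(118,255,255),proj(c,(.575,-.315,.12)).astype(int))
    m=cv2.morphologyEx(m,cv2.MORPH_OPEN,np.ones((3,3)))
    ys,xs=np.nonzero(m);P=np.c_[xs,ys].astype(np.float32)
    r=cv2.minAreaRect(P);bp=cv2.boxPoints(r);e=[bp[i]-bp[i-1] for i in range(2)];v=max(e,key=np.linalg.norm);v=v/np.linalg.norm(v)
    L.append((c,(v[0],v[1],r[0][0],r[0][1])))
for sub in (L,L[:2],L[1:],[L[0],L[2]]):
    p,dr,res=axis3(sub);f=lambda z:p+dr*(z-p[2])/dr[2]
    print(dr,np.degrees(np.arccos(dr[2])),f(.17),f(.05),res)
# violet rim
for n,c in(('w',w),('d',d),('s',s)):
    m=fit(c,(128,60,40),(165,255,255),proj(c,(.575,-.315,.08)).astype(int),30,35)
    ys,xs=np.nonzero(m);print(n,len(xs),xs.min(),xs.max(),ys.min(),ys.max())
    cs,_=cv2.findContours(m,cv2.RETR_EXTERNAL,cv2.CHAIN_APPROX_NONE)
    k=np.vstack([q for q in cs if len(q)>8]);h=cv2.convexHull(k)[:,0]
    # mouth: left/right extremes of hull
    l=h[h[:,0].argmin()];r=h[h[:,0].argmax()];print(l,r)
E
```

```text
[0.0045 0.0167 0.9999] 0.9889760909220704 [ 0.5719 -0.3165  0.17  ] [ 0.5714 -0.3185  0.05  ] [ 0.  0. -0.]
[0.0016 0.0006 1.    ] 0.09443985259991106 [ 0.5709 -0.3219  0.17  ] [ 0.5707 -0.322   0.05  ] [ 0. -0.]
[0.0101 0.0178 0.9998] 1.1716429061051654 [ 0.5738 -0.3161  0.17  ] [ 0.5726 -0.3182  0.05  ] [ 0. -0.]
[-0.0008  0.0209  0.9998] 1.199269191560414 [ 0.5701 -0.315   0.17  ] [ 0.5702 -0.3176  0.05  ] [0. 0.]
w 654 244 289 160 209
[244 190] [289 184]
d 418 281 308 306 346
[281 325] [308 319]
s 353 135 157 243 273
[135 255] [157 265]
```

```bash
python3 -m pendant '[{"delta_rot":[0,0,0],"offset":[-0.13,0.04,0],"jaw":1},{"delta_rot":[0,0,0],"offset":[-0.12,0.03,0.1],"jaw":1},{"delta_rot":[0,0,0],"offset":[0,0,0.18],"jaw":1},{"delta_rot":[0,0,0],"offset":[0,0,0.18],"jaw":1},{"delta_rot":[0,0,0],"offset":[0,0,0.09],"jaw":1},{"delta_rot":[0,0,0],"offset":[0,0,0],"jaw":1},{"delta_rot":[0,0,0],"offset":[0,0,0],"jaw":1}]'
python3 - <<'E'
from h import *
import pickle
np.set_printoptions(precision=4,suppress=True)
w9,_,_=pickle.load(open('p9.pkl','rb'))
print('bottle?',onz(w9,372,244,.15))
w=shot('wrist','w10');print(arm.get_state()['eef_pos'],proj(w,(.572,-.316,.175)))
h=cv2.cvtColor(w['frame'],cv2.COLOR_RGB2HSV);m=cv2.inRange(h,(98,110,15),(118,255,255))
ys,xs=np.nonzero(m);print(len(xs),xs.min(),xs.max(),ys.min(),ys.max())
for y in range(ys.min(),ys.max(),8):
    q=xs[ys==y]; print(y,q.min(),q.max(),end='; ')
cv2.imwrite('pics/m10.png',w['frame'][:,:,::-1])
E
```

```text
t: 22.88
eef_pos: [0.5715, -0.3152, 0.2179]
orientation: [-3.14, -0.001, 1.573]
wrist_force: [0.0, -0.4, 1.3]
opening: 0.0853
grip_force: 0.0
bottle? [ 0.6798 -0.3526  0.15  ]
[ 0.5723 -0.316   0.2204] [254.161  223.2343]
1385 1 494 165 382
165 250 253; 173 245 259; 181 243 261; 189 242 261; 197 241 262; 205 242 262; 213 241 263; 221 240 263; 229 241 262; Traceback (most recent call last):
  File "<stdin>", line 10, in <module>
    return umr_minimum(a, axis, None, out, keepdims, initial, where)
ValueError: zero-size array to reduction operation minimum which has no identity
```

```bash
python3 - <<'E'
from h import *
np.set_printoptions(precision=4,suppress=True)
w=shot('wrist')
for z in (.17,.175,.18): print(z,onz(w,251.5,221,z),proj(w,(.571,-.316,z)))
for z in (.05,.055,.06,.09): print(z,proj(w,(.571,-.316,z)),onz(w,251.5,168,z))
print(arm.get_state()['eef_pos'])
E
```

```text
0.17 [ 0.5714 -0.3187  0.17  ] [250.8622 216.8033]
0.175 [ 0.5714 -0.3166  0.175 ] [250.8581 220.1133]
0.18 [ 0.5714 -0.3144  0.18  ] [250.8539 223.582 ]
0.05 [250.9234 166.7013] [ 0.5715 -0.3172  0.05  ]
0.055 [250.9218 168.069 ] [ 0.5715 -0.3159  0.055 ]
0.06 [250.92   169.4783] [ 0.5715 -0.3146  0.06  ]
0.09 [250.9085 178.9257] [ 0.5715 -0.3067  0.09  ]
[ 0.5727 -0.3165  0.2219]
```

The brush stands vertical at (0.5714, -0.316), so I'll descend and grip it.

```bash
python3 -m pendant '[{"delta_rot":[0,0,0],"offset":[0,-0.006,0.1],"jaw":1},{"delta_rot":[0,0,0],"offset":[0,0,0.12],"jaw":1},{"delta_rot":[0,0,0],"offset":[0,0,0.12],"jaw":1},{"delta_rot":[0,0,0],"offset":[0,0,0.1],"jaw":1},{"delta_rot":[0,0,0],"offset":[0,0,0],"jaw":0.5},{"delta_rot":[0,0,0],"offset":[0,0,0],"jaw":0},{"delta_rot":[0,0,0],"offset":[0,0,0],"jaw":-0.5},{"delta_rot":[0,0,0],"offset":[0,0,0],"jaw":-0.7},{"delta_rot":[0,0,0],"offset":[0,0,0],"jaw":-1},{"delta_rot":[0,0,0],"offset":[0,0,0],"jaw":-1}]' 60
python3 -m pendant '[{"delta_rot":[0,0,0],"offset":[0,0,0],"jaw":-1},{"delta_rot":[0,0,0],"offset":[0,0,0],"jaw":-1},{"delta_rot":[0,0,0],"offset":[0,0,0],"jaw":-1},{"delta_rot":[0,0,0],"offset":[0,0,0],"jaw":-1}]'
```

```text
t: 23.82
eef_pos: [0.5709, -0.3174, 0.1327]
orientation: [3.139, 0.002, 1.571]
wrist_force: [0.4, 0.7, 0.5]
opening: 0.0147
grip_force: 58.4
t: 24.15
eef_pos: [0.5705, -0.3171, 0.1311]
orientation: [3.141, 0.001, 1.571]
wrist_force: [-0.4, -0.5, 1.4]
opening: 0.0146
grip_force: 58.4
```

```bash
python3 -m pendant '[{"delta_rot":[0,0,0],"offset":[0,0,-0.06],"jaw":-1},{"delta_rot":[0,0,0],"offset":[0,0,-0.12],"jaw":-1},{"delta_rot":[0,0,0],"offset":[0,0,-0.18],"jaw":-1},{"delta_rot":[0,0,0],"offset":[0,0,-0.19],"jaw":-1},{"delta_rot":[0,0,0],"offset":[0,0,-0.19],"jaw":-1},{"delta_rot":[0,0,0],"offset":[0,0,-0.15],"jaw":-1},{"delta_rot":[0,0,0],"offset":[0,0,0],"jaw":-1}]'
python3 -m pendant '[{"delta_rot":[0,0,0],"offset":[0.1,-0.04,0],"jaw":-1},{"delta_rot":[0,0,0],"offset":[0.19,-0.04,0],"jaw":-1},{"delta_rot":[0,0,0],"offset":[0.19,-0.04,0],"jaw":-1},{"delta_rot":[0,0,0],"offset":[0.19,-0.04,0],"jaw":-1},{"delta_rot":[0,0,0],"offset":[0.19,-0.04,0],"jaw":-1},{"delta_rot":[0,0,0],"offset":[0.19,-0.04,0],"jaw":-1},{"delta_rot":[0,0,0],"offset":[0.19,-0.04,0],"jaw":-1},{"delta_rot":[0,0,0],"offset":[0.19,-0.04,0],"jaw":-1}]'
python3 -m pendant '[{"delta_rot":[0,0,0],"offset":[0.19,-0.04,0],"jaw":-1},{"delta_rot":[0,0,0],"offset":[0.19,-0.04,0],"jaw":-1},{"delta_rot":[0,0,0],"offset":[0.19,-0.04,0],"jaw":-1},{"delta_rot":[0,0,0],"offset":[0.19,-0.04,0],"jaw":-1},{"delta_rot":[0,0,0],"offset":[0.19,-0.04,0],"jaw":-1},{"delta_rot":[0,0,0],"offset":[0.15,-0.04,0],"jaw":-1},{"delta_rot":[0,0,0],"offset":[0,0,0],"jaw":-1},{"delta_rot":[0,0,0],"offset":[0,0,0],"jaw":-1},{"delta_rot":[0,0,0],"offset":[0,0,0],"jaw":-1}]'
python3 - <<'E'
from h import *
import pickle
np.set_printoptions(precision=4,suppress=True)
w=shot('wrist','w11');d=shot('side','d11');pickle.dump((w,d),open('p11.pkl','wb'))
print(arm.get_state()['eef_pos'],proj(w,(.446,.351,.07)),proj(w,(.558,.33,.07)))
cv2.imwrite('pics/m11.png',np.hstack([cv2.resize(w['frame'],(400,300)),cv2.resize(d['frame'],(400,300))])[:,:,::-1])
E
```

```text
t: 24.73
eef_pos: [0.5713, -0.3177, 0.319]
orientation: [3.129, 0.008, 1.57]
wrist_force: [0.1, 0.4, 1.2]
opening: 0.0146
grip_force: 58.7
t: 25.4
eef_pos: [0.5048, -0.0292, 0.3085]
orientation: [-3.14, -0.0, 1.57]
wrist_force: [0.5, -0.1, -0.2]
opening: 0.0146
grip_force: 58.6
t: 26.15
eef_pos: [0.458, 0.1887, 0.3084]
orientation: [-3.141, 0.001, 1.571]
wrist_force: [-0.1, -0.5, -1.3]
opening: 0.0144
grip_force: 58.6
[0.4585 0.1879 0.3085] [240.3451 -12.8978] [353.6231  11.0178]
```

View pics/m11.png

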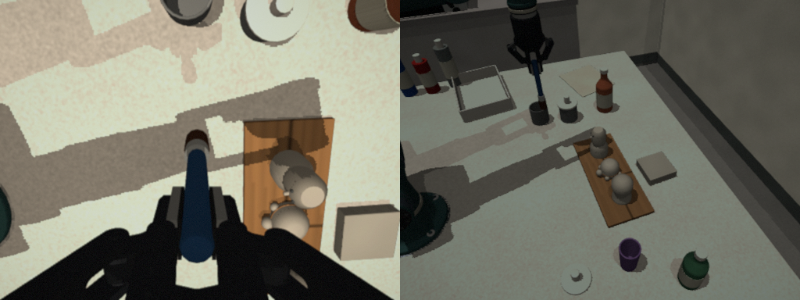

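The wrist view shows the brush held straight, with its tip at (197,135), and the open jar at the top (187,5). The side view shows all three pieces standing on the board and the mug upright. I'll move closer to the jar.

```bash
python3 -m pendant '[{"delta_rot":[0,0,0],"offset":[0.15,-0.02,0],"jaw":-1},{"delta_rot":[0,0,0],"offset":[0.15,-0.02,0],"jaw":-1},{"delta_rot":[0,0,0],"offset":[0,0,0],"jaw":-1},{"delta_rot":[0,0,0],"offset":[0,0,0],"jaw":-1}]'
cat > j.py <<'E'
from h import *
import pickle,sys
np.set_printoptions(precision=4,suppress=True)
w=shot('wrist');pickle.dump(w,open(sys.argv[1],'wb'));cv2.imwrite('pics/%s.png'%sys.argv[1],w['frame'][:,:,::-1])
print(arm.get_state()['eef_pos'])
for X,r in (((.446,.351,.07),36),((.558,.33,.078),40)):
    p=proj(w,X);R=r/1000*345/(w['R']@np.array(X)+w['t'])[2]
    for q in circ(w,*p,R,win=1.7,lo=.85,hi=1.15): print(R.round(1),q,onz(w,q[0],q[1],X[2]))
E
python3 j.py w12
python3 -m pendant '[{"delta_rot":[0,0,0],"offset":[0.15,-0.02,0],"jaw":-1},{"delta_rot":[0,0,0],"offset":[0.1,-0.0,0],"jaw":-1},{"delta_rot":[0,0,0],"offset":[0,0,0],"jaw":-1},{"delta_rot":[0,0,0],"offset":[0,0,0],"jaw":-1}]'
python3 j.py w13
```

```text
t: 26.58
eef_pos: [0.4506, 0.2487, 0.3083]
orientation: [-3.141, 0.001, 1.57]
wrist_force: [0.2, -0.5, -0.3]
opening: 0.0146
grip_force: 58.7
[0.4507 0.2481 0.3085]
35.0 (np.float32(249.5), np.float32(50.2), np.float32(38.3)) [0.4474 0.3541 0.07  ]
35.0 (np.float32(242.8), np.float32(50.8), np.float32(34.5)) [0.4405 0.3535 0.07  ]
35.0 (np.float32(245.8), np.float32(48.2), np.float32(30.9)) [0.4436 0.356  0.07  ]
35.0 (np.float32(246.2), np.float32(53.5), np.float32(30.3)) [0.444  0.3509 0.07  ]
39.1 (np.float32(360.8), np.float32(77.2), np.float32(42.6)) [0.5614 0.3277 0.078 ]
39.1 (np.float32(356.5), np.float32(75.8), np.float32(38.6)) [0.5569 0.3291 0.078 ]
39.1 (np.float32(354.5), np.float32(75.8), np.float32(37.3)) [0.5548 0.3291 0.078 ]
39.1 (np.float32(358.8), np.float32(75.8), np.float32(40.4)) [0.5592 0.3291 0.078 ]
t: 26.97
eef_pos: [0.4468, 0.2981, 0.3084]
orientation: [-3.141, 0.001, 1.57]
wrist_force: [-0.3, -0.2, 0.0]
opening: 0.0145
grip_force: 58.6
[0.4468 0.2977 0.3086]
33.6 (np.float32(250.5), np.float32(99.5), np.float32(34.2)) [0.4447 0.3544 0.07  ]
33.6 (np.float32(247.5), np.float32(99.2), np.float32(31.7)) [0.4415 0.3547 0.07  ]
33.6 (np.float32(247.5), np.float32(101.2), np.float32(31.1)) [0.4415 0.3526 0.07  ]
33.6 (np.float32(247.2), np.float32(94.8), np.float32(28.9)) [0.4412 0.3592 0.07  ]
37.4 (np.float32(357.8), np.float32(124.2), np.float32(38.5)) [0.5592 0.3292 0.078 ]
37.4 (np.float32(360.2), np.float32(126.8), np.float32(42.0)) [0.562  0.3264 0.078 ]
37.4 (np.float32(343.5), np.float32(118.5), np.float32(32.4)) [0.5435 0.3352 0.078 ]
37.4 (np.float32(355.2), np.float32(122.5), np.float32(36.0)) [0.5563 0.331  0.078 ]
```

```bash
python3 - <<'E'
from h import *
import pickle
np.set_printoptions(precision=4,suppress=True)
E=[]
for n in('w12','w13'):
    w=pickle.load(open(n,'rb'));k=proj(w,(.443,.354,.07));g=cv2.cvtColor(w['frame'],cv2.COLOR_RGB2HSV)
    x0,y0=int(k[0]-48),max(int(k[1]-48),0);r=g[y0:int(k[1]+60),x0:x0+96]
    sat=r[...,1];v=r[...,2]
    print(n,k.round(),[ (int(a),int(b)) for a,b in zip(v[int(k[1])-y0,::6],sat[int(k[1])-y0,::6])], [int(a) for a in v[::6,48]])
w=pickle.load(open('p11.pkl','rb'))[0];print(onz(w,252,174,.182))
E
```

```text
w12 [245.  50.] [(201, 49), (199, 49), (195, 48), (55, 23), (46, 28), (49, 26), (48, 21), (119, 28), (118, 26), (119, 26), (116, 26), (115, 27), (116, 26), (47, 38), (91, 45), (126, 47)] [195, 193, 108, 36, 42, 72, 120, 118, 118, 117, 118, 119, 118, 53, 112, 195, 187, 197]
w13 [249. 100.] [(216, 28), (216, 31), (215, 28), (131, 29), (39, 33), (71, 29), (48, 32), (119, 32), (117, 31), (138, 30), (138, 28), (124, 29), (114, 31), (53, 34), (125, 51), (126, 49)] [196, 202, 195, 56, 85, 140, 118, 117, 117, 119, 115, 110, 41, 48, 210, 213, 214, 216]
[0.4573 0.1939 0.182 ]
```

```bash
python3 -m pendant '[{"delta_rot":[0,0,0],"offset":[0.13,-0.01,0],"jaw":-1},{"delta_rot":[0,0,0],"offset":[0.13,-0.005,0],"jaw":-1},{"delta_rot":[0,0,0],"offset":[0,0,0.1],"jaw":-1},{"delta_rot":[0,0,0],"offset":[0,0,0.16],"jaw":-1},{"delta_rot":[0,0,0],"offset":[0,0,0.16],"jaw":-1},{"delta_rot":[0,0,0],"offset":[0,0,0.12],"jaw":-1},{"delta_rot":[0,0,0],"offset":[0,0,0],"jaw":-1},{"delta_rot":[0,0,0],"offset":[0,0,0],"jaw":-1}]'
python3 - <<'E'
from h import *
np.set_printoptions(precision=4,suppress=True)
w=shot('wrist','w14');d=shot('side')
u,v=map(int,proj(d,(.444,.354,.1)))
cv2.imwrite('pics/m14.png',np.hstack([cv2.resize(w['frame'],(400,300)),cv2.resize(d['frame'][max(v-60,0):v+60,u-80:u+80],(400,300))])[:,:,::-1])
E
```

```text
t: 27.68
eef_pos: [0.4432, 0.3493, 0.1995]
orientation: [-3.139, 0.002, 1.569]
wrist_force: [-0.0, 0.4, 0.2]
opening: 0.0147
grip_force: 58.7
```

View pics/m14.png

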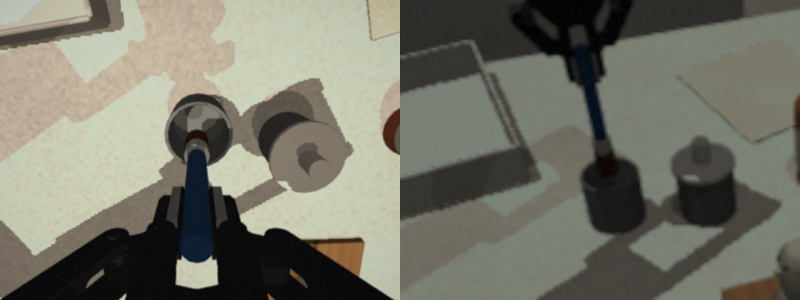

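The tip hovers over the open jar's mouth, roughly centred (jar rim at (199,128) in the wrist view; the side view agrees). Now dip.

```bash
python3 - <<'E'
from h import *
w=shot('wrist');print(onz(w,199*1.28,128*1.28,.07),circ(w,254.7,164,44,lo=.8,hi=1.1),[onz(w,q[0],q[1],.07).round(4) for q in circ(w,254.7,164,44,lo=.8,hi=1.1)])
E
python3 -m pendant '[{"delta_rot":[0,0,0],"offset":[0.01,0,0.08],"jaw":-1},{"delta_rot":[0,0,0],"offset":[0,0,0.08],"jaw":-1},{"delta_rot":[0,0,0],"offset":[0,0,0.07],"jaw":-1},{"delta_rot":[0,0,0],"offset":[0,0,0.06],"jaw":-1},{"delta_rot":[0,0,0],"offset":[0,0,0],"jaw":-1},{"delta_rot":[0,0,0],"offset":[0,0,0],"jaw":-1},{"delta_rot":[0,0,0],"offset":[0,0,0],"jaw":-1},{"delta_rot":[0,0,0],"offset":[0,0,0],"jaw":-1}]'
```

```text
[0.44679055 0.36322902 0.07      ] [(np.float32(251.2), np.float32(172.2), np.float32(42.8)), (np.float32(251.2), np.float32(174.8), np.float32(42.9)), (np.float32(253.2), np.float32(173.8), np.float32(40.0)), (np.float32(250.8), np.float32(176.8), np.float32(44.7))] [array([0.4439, 0.3562, 0.07  ]), array([0.4439, 0.3539, 0.07  ]), array([0.4455, 0.3548, 0.07  ]), array([0.4436, 0.3522, 0.07  ])]
t: 28.5
eef_pos: [0.4442, 0.3536, 0.1445]
orientation: [3.139, -0.002, 1.57]
wrist_force: [-0.8, 0.2, 0.1]
opening: 0.0145
grip_force: 58.7
```

```bash
python3 -m pendant '[{"delta_rot":[0,0,0],"offset":[0,0,0.03],"jaw":-1},{"delta_rot":[0,0,0],"offset":[0,0,0],"jaw":-1},{"delta_rot":[0,0,0],"offset":[0,0,0],"jaw":-1},{"delta_rot":[0,0,0],"offset":[0,0,0],"jaw":-1}]'
python3 -m pendant '[{"delta_rot":[0,0,0],"offset":[0,0,-0.06],"jaw":-1},{"delta_rot":[0,0,0],"offset":[0,0,-0.12],"jaw":-1},{"delta_rot":[0,0,0],"offset":[0,0,-0.17],"jaw":-1},{"delta_rot":[0,0,0],"offset":[0,0,-0.17],"jaw":-1},{"delta_rot":[0,0,0],"offset":[0,0,-0.17],"jaw":-1},{"delta_rot":[0,0,0],"offset":[0,0,-0.15],"jaw":-1},{"delta_rot":[0,0,0],"offset":[0,0,0],"jaw":-1}]'
python3 -m pendant '[{"delta_rot":[0,0,0],"offset":[-0.1,0.07,0],"jaw":-1},{"delta_rot":[0,0,0],"offset":[-0.165,0.107,0],"jaw":-1},{"delta_rot":[0,0,0],"offset":[-0.165,0.107,0],"jaw":-1},{"delta_rot":[0,0,0],"offset":[-0.165,0.107,0],"jaw":-1},{"delta_rot":[0,0,0],"offset":[-0.165,0.107,0],"jaw":-1},{"delta_rot":[0,0,0],"offset":[-0.165,0.107,0],"jaw":-1},{"delta_rot":[0,0,0],"offset":[-0.165,0.107,0],"jaw":-1},{"delta_rot":[0,0,0],"offset":[-0.165,0.107,0],"jaw":-1},{"delta_rot":[0,0,0],"offset":[-0.06,0.037,0],"jaw":-1},{"delta_rot":[0,0,0],"offset":[0,0,0],"jaw":-1}]'
python3 -m pendant '[{"delta_rot":[0,0,0],"offset":[0,0,0],"jaw":-1},{"delta_rot":[0,0,0],"offset":[0,0,0],"jaw":-1}]'
python3 - <<'E'
from h import *
import pickle
np.set_printoptions(precision=4,suppress=True)
w=shot('wrist','w15');d=shot('side','d15');s=shot('scene','s15');pickle.dump((w,d,s),open('p15.pkl','wb'))
st=arm.get_state();print(st['eef_pos'],st['orientation']);T=st['eef_pos']-[0,0,.126];print(T)
tl=[]
for c in(w,d,s):
    u,v=proj(c,T-[0,0,.03]).astype(int);x0,y0=max(u-67,0),max(v-50,0);print(x0,y0,proj(c,T),proj(c,(.6157,.093,.122)))
    tl.append(cv2.resize(c['frame'][y0:y0+100,x0:x0+134],(400,300),interpolation=cv2.INTER_CUBIC))
tl.append(cv2.resize(d['frame'],(400,300)))
cv2.imwrite('pics/m15.png',np.vstack([np.hstack(tl[:2]),np.hstack(tl[2:])])[:,:,::-1])
E
```

```text
t: 28.83
eef_pos: [0.4433, 0.3531, 0.1366]
orientation: [-3.141, 0.0, 1.57]
wrist_force: [0.8, -0.1, -0.3]
opening: 0.0148
grip_force: 58.7
t: 29.42
eef_pos: [0.4452, 0.3543, 0.3148]
orientation: [3.128, -0.009, 1.571]
wrist_force: [-0.6, 0.2, 0.1]
opening: 0.0148
grip_force: 58.7
t: 30.25
eef_pos: [0.6159, 0.0863, 0.3039]
orientation: [-3.141, 0.001, 1.565]
wrist_force: [-1.2, 0.1, -0.5]
opening: 0.0144
grip_force: 58.7
t: 30.42
eef_pos: [0.614, 0.0911, 0.3051]
orientation: [3.142, -0.001, 1.572]
wrist_force: [-0.3, 0.6, -0.7]
opening: 0.0137
grip_force: 58.7
[0.6138 0.0916 0.3053] [ 3.141  -0.0003  1.5728]
[0.6138 0.0916 0.1793]
185 120 [252.5125 180.1144] [254.3144 161.7766]
184 106 [251.126  147.3524] [252.4316 164.0287]
210 116 [277.9093 160.0132] [277.6046 172.872 ]
```

View pics/m15.png

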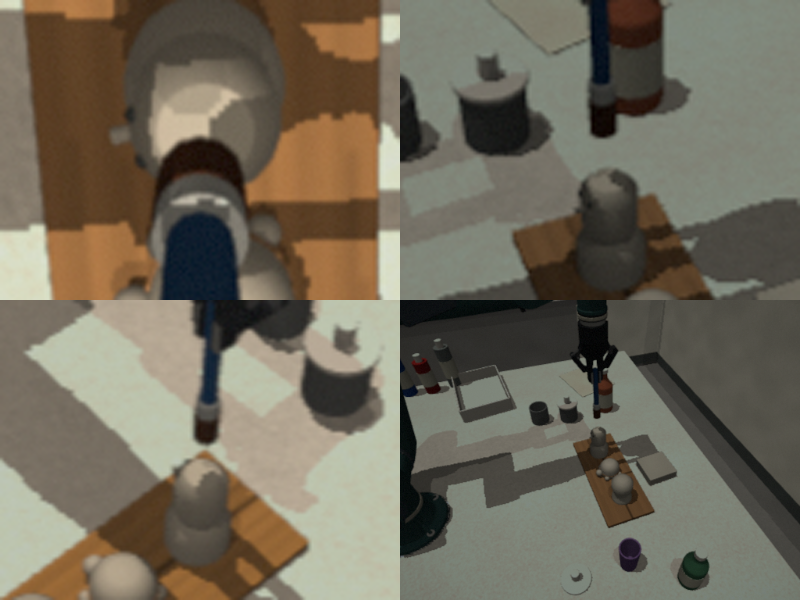

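The crops confirm the tip: it reads side (251.7,150) and scene (279,163), against predicted (251,147) and (278,160). The snowman's top is straight below it. Now I'll go down and creep on.

```bash
python3 -m pendant '[{"delta_rot":[0,0,0],"offset":[0.005,0.012,0.06],"jaw":-1},{"delta_rot":[0,0,0],"offset":[0,0,0.08],"jaw":-1},{"delta_rot":[0,0,0],"offset":[0,0,0.07],"jaw":-1},{"delta_rot":[0,0,0],"offset":[0,0,0.03],"jaw":-1},{"delta_rot":[0,0,0],"offset":[0,0,0],"jaw":-1},{"delta_rot":[0,0,0],"offset":[0,0,0],"jaw":-1},{"delta_rot":[0,0,0],"offset":[0,0,0],"jaw":-1}]'
python3 -m pendant '[{"delta_rot":[0,0,0],"offset":[0,0,0.01],"jaw":-1},{"delta_rot":[0,0,0],"offset":[0,0,0.01],"jaw":-1},{"delta_rot":[0,0,0],"offset":[0,0,0],"jaw":-1}]'
python3 -m pendant '[{"delta_rot":[0,0,0],"offset":[0,0,0.01],"jaw":-1},{"delta_rot":[0,0,0],"offset":[0,0,0],"jaw":-1},{"delta_rot":[0,0,0],"offset":[0,0,0],"jaw":-1}]'
python3 -m pendant '[{"delta_rot":[0,0,0],"offset":[0,0,0.01],"jaw":-1},{"delta_rot":[0,0,0],"offset":[0,0,0],"jaw":-1},{"delta_rot":[0,0,0],"offset":[0,0,0],"jaw":-1}]'
```

```text
t: 31.15
eef_pos: [0.6172, 0.0914, 0.2577]
orientation: [3.14, -0.0, 1.571]
wrist_force: [0.4, 0.6, -0.3]
opening: 0.0148
grip_force: 58.7
t: 31.4
eef_pos: [0.6169, 0.0911, 0.2528]
orientation: [3.141, 0.0, 1.57]
wrist_force: [0.4, -0.2, -1.0]
opening: 0.0144
grip_force: 58.7
t: 31.65
eef_pos: [0.6168, 0.091, 0.2505]
orientation: [-3.141, 0.0, 1.57]
wrist_force: [-0.0, 0.3, -1.6]
opening: 0.0143
grip_force: 58.7
t: 31.9
eef_pos: [0.617, 0.0911, 0.249]
orientation: [3.141, 0.0, 1.571]
wrist_force: [0.7, 0.4, 1.3]
opening: 0.0142
grip_force: 58.8
```

```bash
for i in 1 2; do python3 -m pendant '[{"delta_rot":[0,0,0],"offset":[0,0,0.01],"jaw":-1},{"delta_rot":[0,0,0],"offset":[0,0,0],"jaw":-1},{"delta_rot":[0,0,0],"offset":[0,0,0],"jaw":-1}]' | grep -E "eef|wrist"; python3 -m pendant '[{"delta_rot":[0,0,0],"offset":[0,0,0],"jaw":-1}]'| grep wrist;python3 -m pendant '[{"delta_rot":[0,0,0],"offset":[0,0,0],"jaw":-1}]'| grep wrist;  done
```

```text
eef_pos: [0.617, 0.0911, 0.2469]
wrist_force: [0.4, 0.7, 1.7]
wrist_force: [0.6, -0.0, 1.6]
wrist_force: [0.4, 0.2, 2.1]
eef_pos: [0.617, 0.0911, 0.2447]
wrist_force: [0.4, 0.1, 2.4]
wrist_force: [0.4, -0.1, 2.4]
wrist_force: [0.7, -0.0, 1.4]
```

```bash
python3 -m pendant '[{"delta_rot":[0,0,0],"offset":[0,0,-0.05],"jaw":-1},{"delta_rot":[0,0,0],"offset":[0,0,-0.1],"jaw":-1},{"delta_rot":[0,0,0],"offset":[0,0,-0.1],"jaw":-1},{"delta_rot":[0,0,0],"offset":[-0.1,0.008,0],"jaw":-1},{"delta_rot":[0,0,0],"offset":[-0.19,0.008,0],"jaw":-1},{"delta_rot":[0,0,0],"offset":[-0.19,0.008,0],"jaw":-1},{"delta_rot":[0,0,0],"offset":[-0.19,0.008,0],"jaw":-1},{"delta_rot":[0,0,0],"offset":[-0.19,0.01,0],"jaw":-1},{"delta_rot":[0,0,0],"offset":[-0.17,0.01,0],"jaw":-1},{"delta_rot":[0,0,0],"offset":[0,0,0],"jaw":-1}]'
python3 -m pendant '[{"delta_rot":[0,0,0],"offset":[0,0,0],"jaw":-1},{"delta_rot":[0,0,0],"offset":[0,0,0],"jaw":-1}]'
python3 - <<'E'
from h import *
np.set_printoptions(precision=4,suppress=True)
d=shot('side','d16');s=shot('scene','s16')
for c,R in ((d,.033*375/.8),(s,.033*499/1.5)):
    p=proj(c,(.6275,-.1146,.076));print(p,R)
    for q in circ(c,*p,R,p2=8)[:3]: print(q,onz(c,q[0],q[1],.076))
E
```

```text
t: 33.57
eef_pos: [0.6265, -0.1218, 0.2936]
orientation: [-3.139, 0.003, 1.562]
wrist_force: [0.4, 0.6, -1.1]
opening: 0.0143
grip_force: 58.7
t: 33.73
eef_pos: [0.627, -0.1146, 0.2945]
orientation: [-3.141, -0.001, 1.57]
wrist_force: [-0.7, -0.1, -0.1]
opening: 0.0145
grip_force: 58.7
[283.4354 234.1116] 15.46875
(np.float32(292.5), np.float32(230.5), np.float32(14.3)) [ 0.6513 -0.1112  0.076 ]
(np.float32(291.2), np.float32(232.2), np.float32(12.8)) [ 0.6466 -0.115   0.076 ]
(np.float32(300.5), np.float32(218.8), np.float32(16.2)) [ 0.6823 -0.0839  0.076 ]
[220.116  225.4174] 10.978000000000002
(np.float32(223.5), np.float32(223.5), np.float32(8.3)) [ 0.6284 -0.1041  0.076 ]
(np.float32(222.2), np.float32(226.2), np.float32(10.9)) [ 0.6328 -0.1117  0.076 ]
(np.float32(218.5), np.float32(225.5), np.float32(13.3)) [ 0.625  -0.1181  0.076 ]
```

```bash
python3 - <<'E'
from h import *
np.set_printoptions(precision=4,suppress=True)
for n,X in (('d',(283,236)),('s',(220,226))):
    for k in ('15','16'):
        f=cv2.imread(f'pics/{n}{k}.png');h=cv2.cvtColor(f,cv2.COLOR_BGR2HSV)
        x,y=X;r=h[y-40:y+30,x-45:x+45]
        m=cv2.inRange(r,(8,20,30),(30,100,255))  # clay: low sat vs wood
        wood=cv2.inRange(r,(8,110,20),(22,255,255))
        print(n,k);print('\n'.join(''.join('#' if wood[j,i] else ('o' if m[j,i] else '.') for i in range(0,90,2)) for j in range(0,70,3)))
E
```

```text
d 15
###ooooooooooo#########oooooooooooooooooooooo
####ooooooooo###########..ooooo..oooooooooooo
######ooooo###ooo########.......ooooooooooooo
###########ooooooooo#####o.oooooooooooooooooo
##########ooooooooooo#####.oo....oooooooooooo
#########ooooooooooooo#####o....ooooooooooooo
########oooooooooooooo######o....oooooooooooo
#######ooooooooooooooo#######.....ooooooooooo
#######oooooooooooooooo#######.....oooooooooo
#######oooo.oooooooooooooo.####.....ooooooooo
.##########ooooo.oooooooooooo###.....oooooooo
.o##########ooo##ooooooooooooo##o.....ooooooo
..##############ooooooooooooooo##o.....oooooo
..o#############ooooooooooooooo###o.....oooo.
....############ooooooooooooooo####..........
....#############ooooooooooooo######.........
.....############ooooooooooooo#######........
......###########oooooooooooo.########.......
......###########ooooooooooooo########o.o....
......o##########ooooooooooooo#########o.....
.......###########ooooooooooo###########o....
........###########ooooooooo#############o...
........o#################################o..
.........############################
[... 2635 characters left out ...]
ooooooooo#
..............oooooo###########oooooooooooooo
...............ooo#oooooooo####ooooooooooooo#
...............o##ooooooooooo####.ooooooooo##
.............o###oooooooooooo.#####o#oo.oo###
...........o#####ooooooooooooo######ooo######
..........#######ooooooooooooo###############
.......##########oooooooooooo################
....o#############ooooooooooo################
....##############ooooooooooo.##############o
.....#############.oooooooooo#############oo.
......o############ooooooooo############oo...
.......o#############ooooo#############ooo...
.........############################o..ooooo
..........o########################o.....oooo
............#####################o.....oooooo
```

The mushroom hasn't moved and sits where I placed it. Dab it.

```bash
python3 -m pendant '[{"delta_rot":[0,0,0],"offset":[0,0,0.06],"jaw":-1},{"delta_rot":[0,0,0],"offset":[0,0,0.1],"jaw":-1},{"delta_rot":[0,0,0],"offset":[0,0,0.1],"jaw":-1},{"delta_rot":[0,0,0],"offset":[0,0,0.03],"jaw":-1},{"delta_rot":[0,0,0],"offset":[0,0,0],"jaw":-1},{"delta_rot":[0,0,0],"offset":[0,0,0],"jaw":-1},{"delta_rot":[0,0,0],"offset":[0,0,0.01],"jaw":-1},{"delta_rot":[0,0,0],"offset":[0,0,0.01],"jaw":-1},{"delta_rot":[0,0,0],"offset":[0,0,0],"jaw":-1}]' | grep -E "eef|wrist"
for i in 1 2 3; do python3 -m pendant '[{"delta_rot":[0,0,0],"offset":[0,0,0.01],"jaw":-1},{"delta_rot":[0,0,0],"offset":[0,0,0],"jaw":-1},{"delta_rot":[0,0,0],"offset":[0,0,0],"jaw":-1}]' | grep -E "eef|wrist"; python3 -m pendant '[{"delta_rot":[0,0,0],"offset":[0,0,0],"jaw":-1}]'| grep wrist;python3 -m pendant '[{"delta_rot":[0,0,0],"offset":[0,0,0],"jaw":-1}]'| grep wrist;  done
```

```text
eef_pos: [0.6275, -0.1149, 0.2336]
wrist_force: [0.1, -0.6, -0.7]
eef_pos: [0.6272, -0.115, 0.2307]
wrist_force: [-0.2, 0.5, 0.0]
wrist_force: [-0.3, 0.1, -1.0]
wrist_force: [0.1, 0.4, -0.3]
eef_pos: [0.6274, -0.115, 0.229]
wrist_force: [-0.3, -0.5, 0.4]
wrist_force: [1.5, -0.3, 1.2]
wrist_force: [0.7, -0.1, 1.2]
eef_pos: [0.6274, -0.115, 0.2268]
wrist_force: [-0.0, 0.2, 0.8]
wrist_force: [0.0, -0.4, 2.5]
wrist_force: [0.3, -0.9, 2.0]
```

```bash
python3 -m pendant '[{"delta_rot":[0,0,0],"offset":[0,0,0.01],"jaw":-1},{"delta_rot":[0,0,0],"offset":[0,0,0],"jaw":-1},{"delta_rot":[0,0,0],"offset":[0,0,0],"jaw":-1},{"delta_rot":[0,0,0],"offset":[0,0,0],"jaw":-1}]' | grep -E "eef|wrist"
python3 -m pendant '[{"delta_rot":[0,0,0],"offset":[0,0,-0.05],"jaw":-1},{"delta_rot":[0,0,0],"offset":[0,0,-0.1],"jaw":-1},{"delta_rot":[0,0,0],"offset":[0,0,-0.1],"jaw":-1},{"delta_rot":[0,0,0],"offset":[0.1,-0.004,0],"jaw":-1},{"delta_rot":[0,0,0],"offset":[0.17,-0.008,0],"jaw":-1},{"delta_rot":[0,0,0],"offset":[0.17,-0.004,0],"jaw":-1},{"delta_rot":[0,0,0],"offset":[0.105,-0.004,0],"jaw":-1},{"delta_rot":[0,0,0],"offset":[0,0,0],"jaw":-1},{"delta_rot":[0,0,0],"offset":[0,0,0],"jaw":-1},{"delta_rot":[0,0,0],"offset":[0,0,0],"jaw":-1}]' | grep eef
python3 - <<'E'
from h import *
np.set_printoptions(precision=4,suppress=True)
d=shot('side','d17');s=shot('scene','s17')
for c,k in((d,'d'),(s,'s')):
    a=cv2.imread(f'pics/{k}16.png')[:,:,::-1].astype(int);x,y=proj(c,(.6233,-.0057,.037)).astype(int);b=c['frame'].astype(int)
    # lit-independent check: clay mask outlines
    for f in(a,b):
        h=cv2.cvtColor(f.astype(np.uint8),cv2.COLOR_RGB2HSV);wd=cv2.inRange(h,(8,110,20),(22,255,255))[y-25:y+25,x-30:x+30]
        print(k,(x,y));print('\n'.join(''.join('#' if wd[j,i] else '.' for i in range(0,60,2)) for j in range(0,50,4)))
E
```

```text
eef_pos: [0.6274, -0.1149, 0.2249]
wrist_force: [1.8, 0.3, 1.7]
eef_pos: [0.623, -0.0064, 0.2745]
d (np.int64(267), np.int64(211))
###............######.........
###............#######........
###............#######........
####..........########........
#######.....##....####........
###########..........#........
##########............##.#....
########..............#######.
#######...............########
.######...................####
..##########..................
..###########...#.............
...##############.............
d (np.int64(267), np.int64(211))
###............######.........
###............#######........
###............########.......
####..........##########......
#######.....##....#######.....
###########..........#####....
##########............#####...
#########.............#######.
########..............########
.######...................####
.###########.................#
..###########...#.............
...##############.............
s (np.int64(250), np.int64(210))
................#######.......
..............#########.......
...........############.......
........###############.......
......####..#......#####......
.########............#########
.#########............########
#########..............#######
.....####............#########
.......######.......##########
.......#######...############.
.......####################...
.......#################......
s (np.int64(250), np.int64(210))
..................#####.......
..............#########.......
...........############.......
........###############.......
.....#####.........#####......
..#######............#########
##########............########
#########..............#######
.....####............#########
.......######.......##########
.......#######...############.
.......####################...
.......#################......
```

```bash
python3 -m pendant '[{"delta_rot":[0,0,0],"offset":[0,0,0.08],"jaw":-1},{"delta_rot":[0,0,0],"offset":[0,0,0.13],"jaw":-1},{"delta_rot":[0,0,0],"offset":[0,0,0.12],"jaw":-1},{"delta_rot":[0,0,0],"offset":[0,0,0.05],"jaw":-1},{"delta_rot":[0,0,0],"offset":[0,0,0.02],"jaw":-1},{"delta_rot":[0,0,0],"offset":[0,0,0],"jaw":-1},{"delta_rot":[0,0,0],"offset":[0,0,0],"jaw":-1},{"delta_rot":[0,0,0],"offset":[0,0,0],"jaw":-1}]' | grep -E "eef|wrist"
for i in 1 2 3; do python3 -m pendant '[{"delta_rot":[0,0,0],"offset":[0,0,0.01],"jaw":-1},{"delta_rot":[0,0,0],"offset":[0,0,0],"jaw":-1},{"delta_rot":[0,0,0],"offset":[0,0,0],"jaw":-1}]' | grep -E "eef|wrist"; python3 -m pendant '[{"delta_rot":[0,0,0],"offset":[0,0,0],"jaw":-1}]'| grep wrist;python3 -m pendant '[{"delta_rot":[0,0,0],"offset":[0,0,0],"jaw":-1}]'| grep wrist;  done
```

```text
eef_pos: [0.6242, -0.0063, 0.197]
wrist_force: [-1.1, -1.1, -0.5]
eef_pos: [0.6235, -0.0059, 0.1934]
wrist_force: [-0.9, -0.3, -1.2]
wrist_force: [-0.3, 0.6, -1.5]
wrist_force: [0.5, 0.2, -1.5]
eef_pos: [0.6231, -0.0059, 0.1904]
wrist_force: [0.2, -0.1, -0.5]
wrist_force: [0.6, -0.5, -1.0]
wrist_force: [0.2, -0.1, -0.3]
eef_pos: [0.6235, -0.0059, 0.189]
wrist_force: [1.2, 0.2, 1.2]
wrist_force: [-0.0, -0.2, 1.0]
wrist_force: [0.1, 0.9, 1.1]
```

```bash
python3 -m pendant '[{"delta_rot":[0,0,0],"offset":[0,0,0.01],"jaw":-1},{"delta_rot":[0,0,0],"offset":[0,0,0.01],"jaw":-1},{"delta_rot":[0,0,0],"offset":[0,0,0],"jaw":-1},{"delta_rot":[0,0,0],"offset":[0,0,0],"jaw":-1},{"delta_rot":[0,0,0],"offset":[0,0,0],"jaw":-1}]' | grep -E "eef|wrist"
python3 -m pendant '[{"delta_rot":[0,0,0],"offset":[0,0,-0.05],"jaw":-1},{"delta_rot":[0,0,0],"offset":[0,0,-0.12],"jaw":-1},{"delta_rot":[0,0,0],"offset":[0,0,-0.18],"jaw":-1},{"delta_rot":[0,0,0],"offset":[0,0,-0.18],"jaw":-1},{"delta_rot":[0,0,0],"offset":[0,0,-0.15],"jaw":-1},{"delta_rot":[0,0,0],"offset":[0,0,0],"jaw":-1}]' | grep -E "eef"
python3 -m pendant '[{"delta_rot":[0,0,0],"offset":[-0.12,-0.02,0],"jaw":-1},{"delta_rot":[0,0,0],"offset":[-0.18,-0.03,0],"jaw":-1},{"delta_rot":[0,0,0],"offset":[-0.18,-0.03,0],"jaw":-1},{"delta_rot":[0,0,0],"offset":[-0.18,-0.03,0],"jaw":-1},{"delta_rot":[0,0,0],"offset":[-0.18,-0.03,0],"jaw":-1},{"delta_rot":[0,0,0],"offset":[-0.18,-0.03,0],"jaw":-1},{"delta_rot":[0,0,0],"offset":[-0.18,-0.03,0],"jaw":-1},{"delta_rot":[0,0,0],"offset":[-0.18,-0.03,0],"jaw":-1},{"delta_rot":[0,0,0],"offset":[-0.175,-0.03,0],"jaw":-1},{"delta_rot":[0,0,0],"offset":[0,0,0],"jaw":-1}]' | grep -E "eef"
python3 -m pendant '[{"delta_rot":[0,0,0],"offset":[0,0,0],"jaw":-1},{"delta_rot":[0,0,0],"offset":[0,0,0],"jaw":-1}]' | grep -E "eef"
python3 - <<'E'
from h import *
np.set_printoptions(precision=4,suppress=True)
w=shot('wrist','w18');d=shot('side','d18');s=shot('scene','s18')
for n,c in(('d',d),('s',s),('w',w)):
    h=cv2.cvtColor(c['frame'],cv2.COLOR_RGB2HSV);m=cv2.inRange(h,(125,60,30),(165,255,255));k=proj(c,(.572,-.315,.06)).astype(int)
    z=np.zeros_like(m);z[k[1]-35:k[1]+35,k[0]-40:k[0]+40]=255;m&=z;m=cv2.morphologyEx(m,cv2.MORPH_OPEN,np.ones((2,2)))
    ys,xs=np.nonzero(m);y1=ys.min();rows=[(int(y),int(xs[ys==y].min()),int(xs[ys==y].max())) for y in range(y1,ys.max()+1,2) if (ys==y).any()]
    wd=max(rows,key=lambda r:r[2]-r[1]);print(n,k,wd,'top',y1,onz(c,(wd[1]+wd[2])/2,wd[0],.09),proj(c,(.572,-.315,.09)))
E
```

```text
eef_pos: [0.6234, -0.0059, 0.1849]
wrist_force: [0.4, -0.5, 2.4]
eef_pos: [0.6246, -0.0061, 0.33]
eef_pos: [0.5685, -0.3235, 0.3185]
eef_pos: [0.571, -0.3165, 0.3201]
d [291 323] (316, 281, 308) top 306 [ 0.5766 -0.3158  0.09  ] [292.1094 316.3164]
s [145 256] (256, 136, 156) top 244 [ 0.5887 -0.3176  0.09  ] [143.3437 250.7634]
w [253 146] (150, 232, 280) top 124 [ 0.5746 -0.3126  0.09  ] [253.6612 152.173 ]
```

The mug mouth is at about (0.575, -0.314), so I'll insert just short of that centre, over the brush's old resting place.

```bash
python3 -m pendant '[{"delta_rot":[0,0,0],"offset":[0.005,0.01,0.1],"jaw":-1},{"delta_rot":[0,0,0],"offset":[0,0,0.16],"jaw":-1},{"delta_rot":[0,0,0],"offset":[0,0,0.16],"jaw":-1},{"delta_rot":[0,0,0],"offset":[0,0,0.14],"jaw":-1},{"delta_rot":[0,0,0],"offset":[0,0,0.1],"jaw":-1},{"delta_rot":[0,0,0],"offset":[0,0,0.1],"jaw":-1},{"delta_rot":[0,0,0],"offset":[0,0,0],"jaw":-1},{"delta_rot":[0,0,0],"offset":[0,0,0],"jaw":-1}]' | grep -E "eef|wrist"
python3 -m pendant '[{"delta_rot":[0,0,0],"offset":[0,0,0.06],"jaw":-1},{"delta_rot":[0,0,0],"offset":[0,0,0.06],"jaw":-1},{"delta_rot":[0,0,0],"offset":[0,0,0.03],"jaw":-1},{"delta_rot":[0,0,0],"offset":[0,0,0],"jaw":-1},{"delta_rot":[0,0,0],"offset":[0,0,0],"jaw":-1},{"delta_rot":[0,0,0],"offset":[0,0,0],"jaw":-1}]' | grep -E "eef|wrist"
```

```text
eef_pos: [0.5729, -0.3143, 0.1677]
wrist_force: [-0.7, -0.5, 0.4]
eef_pos: [0.5734, -0.3161, 0.1392]
wrist_force: [0.5, -0.5, 0.2]
```

```bash
python3 -m pendant '[{"delta_rot":[0,0,0],"offset":[0,0,0.015],"jaw":-1},{"delta_rot":[0,0,0],"offset":[0,0,0.015],"jaw":-1},{"delta_rot":[0,0,0],"offset":[0,0,0.005],"jaw":-1},{"delta_rot":[0,0,0],"offset":[0,0,0],"jaw":-1},{"delta_rot":[0,0,0],"offset":[0,0,0],"jaw":-1}]' | grep -E "eef|wrist"
python3 -m pendant '[{"delta_rot":[0,0,0],"offset":[0,0,0],"jaw":-0.5},{"delta_rot":[0,0,0],"offset":[0,0,0],"jaw":-0.3},{"delta_rot":[0,0,0],"offset":[0,0,0],"jaw":0},{"delta_rot":[0,0,0],"offset":[0,0,0],"jaw":0.3},{"delta_rot":[0,0,0],"offset":[0,0,0],"jaw":0.6},{"delta_rot":[0,0,0],"offset":[0,0,0],"jaw":1},{"delta_rot":[0,0,0],"offset":[0,0,0],"jaw":1},{"delta_rot":[0,0,0],"offset":[0,0,0],"jaw":1}]'
python3 - <<'E'
from h import *
for n in('side','scene','wrist'):
    c=shot(n);h=cv2.cvtColor(c['frame'],cv2.COLOR_RGB2HSV);m=cv2.inRange(h,(98,110,15),(118,255,255));k=proj(c,(.573,-.316,.11)).astype(int)
    z=np.zeros_like(m);z[max(k[1]-45,0):k[1]+45,k[0]-30:k[0]+30]=255;m&=z;ys,xs=np.nonzero(m);print(n,len(xs),k,proj(c,(.573,-.316,.177)),[(int(y),float(xs[ys==y].mean().round(1))) for y in range(ys.min(),ys.max(),10)if (ys==y).any()])
E
```

```text
eef_pos: [0.5734, -0.3161, 0.1322]
wrist_force: [-0.4, -0.9, 0.9]
t: 43.33
eef_pos: [0.5731, -0.3159, 0.1317]
orientation: [-3.142, 0.0, 1.57]
wrist_force: [-0.4, -0.7, 0.5]
opening: 0.0856
grip_force: 0.0
side 267 [293 311] [294.98387723 293.76157509] [(276, 314.0), (286, 322.0), (296, 296.0), (306, 295.0), (316, 294.0), (326, 293.5)]
scene 50 [141 247] [136.97069941 234.77059542] [(237, 138.5), (247, 140.0), (257, 144.5)]
wrist 2573 [253 238] [253.79513172 326.96269982] [(193, 252.5), (203, 252.5), (213, 252.5), (223, 252.0), (233, 252.5), (243, 253.0), (253, 252.5), (263, 252.5), (273, 252.5)]
```

The brush stands free in the mug. I'll rise and go over the spare lid.

```bash
python3 -m pendant '[{"delta_rot":[0,0,0],"offset":[0,0,-0.08],"jaw":1},{"delta_rot":[0,0,0],"offset":[0,0,-0.15],"jaw":1},{"delta_rot":[0,0,0],"offset":[0,0,-0.19],"jaw":1},{"delta_rot":[0,0,0],"offset":[0,0,-0.19],"jaw":1},{"delta_rot":[0,0,0],"offset":[0,0,-0.1],"jaw":1},{"delta_rot":[0,0,0],"offset":[0,-0.15,0],"jaw":1},{"delta_rot":[0,0,0],"offset":[0,-0.19,0],"jaw":1},{"delta_rot":[0,0,0],"offset":[0,-0.19,0],"jaw":1},{"delta_rot":[0,0,0],"offset":[0,-0.17,0],"jaw":1},{"delta_rot":[0,0,0],"offset":[0,0,0],"jaw":1}]' | grep eef
python3 -m pendant '[{"delta_rot":[0,0,0],"offset":[0,0,0.1],"jaw":1},{"delta_rot":[0,0,0],"offset":[0,0,0.18],"jaw":1},{"delta_rot":[0,0,0],"offset":[0,0,0.18],"jaw":1},{"delta_rot":[0,0,0],"offset":[0,0,0],"jaw":1},{"delta_rot":[0,0,0],"offset":[0,0,0],"jaw":1},{"delta_rot":[0,0,0],"offset":[0,0,0],"jaw":1}]' | grep eef
python3 - <<'E'
from h import *
np.set_printoptions(precision=4,suppress=True)
w=shot('wrist','w19');print(arm.get_state()['eef_pos'])
X=np.array((.432,-.314,.008));p=proj(w,X);R=.04*345/(w['R']@X+w['t'])[2];print(p,R)
for q in circ(w,*p,R,lo=.9,hi=1.1): print(q,onz(w,q[0],q[1],.008))
X=np.array((.432,-.314,.038));p=proj(w,X);R=.011*345/(w['R']@X+w['t'])[2];print(p,R)
for q in circ(w,*p,R,win=2.5,p2=8): print(q,onz(w,q[0],q[1],.038))
E
```

```text
eef_pos: [0.4282, -0.3155, 0.2742]
eef_pos: [0.4344, -0.3167, 0.184]
[ 0.4349 -0.3172  0.1853]
[249.5904 162.1993] 42.3178815286974
[249.4809 170.5469] 12.751821044996122
(np.float32(248.8), np.float32(158.8), np.float32(10.6)) [ 0.4314 -0.3036  0.038 ]
(np.float32(248.8), np.float32(167.8), np.float32(12.4)) [ 0.4314 -0.3116  0.038 ]
(np.float32(250.8), np.float32(162.8), np.float32(14.6)) [ 0.4331 -0.3071  0.038 ]
(np.float32(249.2), np.float32(165.8), np.float32(10.8)) [ 0.4318 -0.3098  0.038 ]
```

```bash
python3 - <<'E'
from h import *
np.set_printoptions(precision=4,suppress=True)
w=shot('wrist');h=cv2.cvtColor(w['frame'],cv2.COLOR_RGB2HSV);x,y=249,162
print([tuple(int(a) for a in h[y,i]) for i in range(x-60,x+61,8)]);print([tuple(int(a) for a in h[i,x+14]) for i in range(y-56,y+57,8)])
lab=cv2.cvtColor(w['frame'],cv2.COLOR_RGB2LAB);print([tuple(int(a) for a in lab[y,i]) for i in range(x-60,x+61,8)])
m=(h[...,1]<16).astype(np.uint8)*255;z=np.zeros_like(m);z[y-60:y+62,x-65:x+65]=255;m&=z
m=cv2.morphologyEx(m,cv2.MORPH_OPEN,np.ones((3,3)));n,l,s,c=cv2.connectedComponentsWithStats(m);i=1+s[1:,4].argmax();print(s[i],c[i])
k=cv2.convexHull(cv2.findContours((l==i).astype(np.uint8),0,1)[0][0]);e=cv2.fitEllipse(k);print(e,onz(w,*e[0],.008))
E
```

```text
[(38, 33, 172), (36, 32, 169), (37, 31, 172), (51, 10, 172), (49, 12, 173), (50, 13, 172), (18, 44, 99), (56, 10, 173), (24, 31, 125), (17, 44, 109), (17, 46, 110), (17, 50, 108), (17, 46, 111), (19, 48, 101), (20, 53, 102), (20, 48, 96)]
[(18, 51, 100), (20, 55, 98), (18, 47, 108), (17, 49, 109), (17, 47, 108), (18, 32, 120), (17, 44, 109), (18, 47, 108), (18, 51, 110), (18, 48, 107), (44, 19, 172), (34, 32, 169), (37, 31, 173), (38, 29, 173), (26, 34, 166)]
[(177, 122, 139), (174, 123, 138), (177, 122, 138), (178, 125, 131), (179, 125, 131), (178, 124, 132), (101, 129, 135), (179, 125, 131), (131, 127, 135), (110, 129, 135), (110, 130, 135), (108, 130, 136), (112, 130, 136), (103, 128, 136), (103, 128, 137), (98, 128, 136)]
[ 208  121   42   60 1397] [224.4545 148.5898]
((227.571044921875, 149.04202270507812), (37.85580062866211, 60.957916259765625), 20.556320190429688) [ 0.4123 -0.3025  0.008 ]
```

```bash
python3 - <<'E'
from h import *
from scipy.optimize import least_squares
np.set_printoptions(precision=4,suppress=True)
import pickle
def fit(w,X):
    h=cv2.cvtColor(w['frame'],cv2.COLOR_RGB2HSV).astype(int);p=proj(w,X).astype(int);pts=[]
    lid=(h[...,1]<21)&(h[...,2]>140);tab=(h[...,1]>24)&(h[...,2]>140)
    R=.04*345/(w['R']@np.array(X)+w['t'])[2]
    for t in np.arange(0,2*np.pi,.05):
        for r in np.arange(R*.75,R*1.25,.5):
            a=p+np.array([np.cos(t),np.sin(t)])*r;b=p+np.array([np.cos(t),np.sin(t)])*(r+2)
            if lid[int(a[1]),int(a[0])] and tab[int(b[1]),int(b[0])]: pts.append(onz(w,*(a+b)/2,X[2])[:2]);break
    pts=np.array(pts)
    f=least_squares(lambda c:np.hypot(*(pts-c[:2]).T)-.04,[X[0],X[1]],loss='soft_l1',f_scale=.002)
    g=least_squares(lambda c:np.hypot(*(pts-c[:2]).T)-c[2],[X[0],X[1],.04],loss='soft_l1',f_scale=.002)
    return len(pts),f.x,g.x
print(fit(shot('wrist'),(.432,-.314,.006)))
for n in('w2.pkl','w3.pkl'): print(n,fit(pickle.load(open(n,'rb')),(.432,-.314,.006)))
w9=pickle.load(open('p9.pkl','rb'))[0];print(fit(w9,(.432,-.314,.006)))
E
```

```text
(67, array([ 0.4329, -0.3096]), array([ 0.4314, -0.3105,  0.0386]))
w2.pkl (5, array([ 0.4278, -0.3148]), array([ 0.4262, -0.3044,  0.0313]))
w3.pkl (18, array([ 0.4309, -0.314 ]), array([ 0.4295, -0.3093,  0.0364]))
(86, array([ 0.4333, -0.3095]), array([ 0.4317, -0.3107,  0.0381]))
```

The lid centre is at (0.432, -0.311), with the knob agreeing. Grip the knob.

```bash
python3 -m pendant '[{"delta_rot":[0,0,0],"offset":[0.03,-0.014,0.1],"jaw":0.6},{"delta_rot":[0,0,0],"offset":[0,0,0.18],"jaw":0.2},{"delta_rot":[0,0,0],"offset":[0,0,0.18],"jaw":0.2},{"delta_rot":[0,0,0],"offset":[0,0,0.18],"jaw":0.2},{"delta_rot":[0,0,0],"offset":[0,0,0.12],"jaw":0.2},{"delta_rot":[0,0,0],"offset":[0,0,0.07],"jaw":0.2},{"delta_rot":[0,0,0],"offset":[0,0,0.025],"jaw":0.2},{"delta_rot":[0,0,0],"offset":[0,0,0],"jaw":0.2},{"delta_rot":[0,0,0],"offset":[0,0,0],"jaw":0.2}]' 30
python3 - <<'E'
from h import *
np.set_printoptions(precision=4,suppress=True)
w=shot('wrist','w20');d=shot('side')
p=proj(w,(.432,-.311,.038));print(p,circ(w,*p,15,win=2.5,p2=8))
cv2.imwrite('pics/m20.png',np.hstack([cv2.resize(w['frame'],(400,300)),cv2.resize(d['frame'],(400,300))])[:,:,::-1])
E
python3 -m pendant '[{"delta_rot":[0,0,0],"offset":[0,0,0],"jaw":0},{"delta_rot":[0,0,0],"offset":[0,0,0],"jaw":-0.3},{"delta_rot":[0,0,0],"offset":[0,0,0],"jaw":-0.6},{"delta_rot":[0,0,0],"offset":[0,0,0],"jaw":-1},{"delta_rot":[0,0,0],"offset":[0,0,0],"jaw":-1},{"delta_rot":[0,0,0],"offset":[0,0,0],"jaw":-1},{"delta_rot":[0,0,0],"offset":[0,0,0],"jaw":-1},{"delta_rot":[0,0,0],"offset":[0,0,0],"jaw":-1}]'
```

```text
t: 45.72
eef_pos: [0.4318, -0.3111, 0.0128]
orientation: [3.139, 0.003, 1.571]
wrist_force: [0.7, -0.4, 0.1]
opening: 0.0511
grip_force: 0.0
[254.5765 291.31  ] [(np.float32(246.2), np.float32(292.8), np.float32(16.4)), (np.float32(244.2), np.float32(296.8), np.float32(11.7)), (np.float32(244.8), np.float32(294.8), np.float32(13.6)), (np.float32(242.5), np.float32(288.5), np.float32(16.4))]
t: 46.48
eef_pos: [0.431, -0.3104, 0.0119]
orientation: [3.14, 0.001, 1.571]
wrist_force: [-0.7, 0.0, 5.5]
opening: 0.0207
grip_force: 29.7
```

```bash
python3 -m pendant '[{"delta_rot":[0,0,0],"offset":[0,0,-0.05],"jaw":-1},{"delta_rot":[0,0,0],"offset":[0,0,-0.1],"jaw":-1},{"delta_rot":[0,0,0],"offset":[0,0,-0.16],"jaw":-1},{"delta_rot":[0,0,0],"offset":[0,0,-0.18],"jaw":-1},{"delta_rot":[0,0,0],"offset":[0,0,-0.18],"jaw":-1},{"delta_rot":[0,0,0],"offset":[0,0,-0.18],"jaw":-1},{"delta_rot":[0,0,0],"offset":[0,0,-0.1],"jaw":-1},{"delta_rot":[0,0,0],"offset":[0,0,0],"jaw":-1}]' | grep -E "eef|open"
python3 -m pendant '[{"delta_rot":[0,0,0],"offset":[0.1,0,0],"jaw":-1},{"delta_rot":[0,0,0],"offset":[0.18,0,0],"jaw":-1},{"delta_rot":[0,0,0],"offset":[0.18,0,0],"jaw":-1},{"delta_rot":[0,0,0],"offset":[0.18,0,0],"jaw":-1},{"delta_rot":[0,0,0],"offset":[0.18,0,0],"jaw":-1},{"delta_rot":[0,0,0],"offset":[0.18,0,0],"jaw":-1},{"delta_rot":[0,0,0],"offset":[0.18,0,0],"jaw":-1},{"delta_rot":[0,0,0],"offset":[0.18,0,0],"jaw":-1},{"delta_rot":[0,0,0],"offset":[0.18,0,0],"jaw":-1},{"delta_rot":[0,0,0],"offset":[0.18,0,0],"jaw":-1}]' | grep -E "eef|open"
python3 -m pendant '[{"delta_rot":[0,0,0],"offset":[0.18,0.01,0],"jaw":-1},{"delta_rot":[0,0,0],"offset":[0.18,0.01,0],"jaw":-1},{"delta_rot":[0,0,0],"offset":[0.18,0.01,0],"jaw":-1},{"delta_rot":[0,0,0],"offset":[0.18,0.01,0],"jaw":-1},{"delta_rot":[0,0,0],"offset":[0.18,0.01,0],"jaw":-1},{"delta_rot":[0,0,0],"offset":[0.15,0.01,0],"jaw":-1},{"delta_rot":[0,0,0],"offset":[0,0,0],"jaw":-1},{"delta_rot":[0,0,0],"offset":[0,0,0],"jaw":-1},{"delta_rot":[0,0,0],"offset":[0,0,0],"jaw":-1}]' | grep -E "eef|open"
python3 - <<'E'
from h import *
import pickle
np.set_printoptions(precision=4,suppress=True)
w=shot('wrist','w21');d=shot('side','d21');s=shot('scene','s21');pickle.dump((w,d,s),open('p21.pkl','wb'));e=arm.get_state()['eef_pos'];print(e)
for nm,X,r in(('lid',e-[0,0,.004],.04),('jar',(.444,.354,.07),.036)):
    for n,c in(('w',w),('d',d),('s',s)):
        X=np.array(X);p=proj(c,X);R=r*c['camera_matrix'][0][0]/(c['R']@X+c['t'])[2];print(nm,n,p,R.round(1),circ(c,*p,R,lo=.85,hi=1.1,p2=8)[:3])
E
```

```text
eef_pos: [0.4323, -0.3116, 0.2076]
opening: 0.021
eef_pos: [0.4291, 0.0358, 0.1991]
opening: 0.0211
eef_pos: [0.4418, 0.2435, 0.1993]
opening: 0.0208
[0.4424 0.2429 0.2003]
lid w [254.887 257.135] 84.9 [(np.float32(252.2), np.float32(261.8), np.float32(87.6)), (np.float32(252.2), np.float32(266.8), np.float32(91.7)), (np.float32(251.8), np.float32(264.2), np.float32(89.5))]
lid d [172.5958 121.1526] 15.1 [(np.float32(171.5), np.float32(116.5), np.float32(16.1)), (np.float32(171.8), np.float32(119.5), np.float32(13.8)), (np.float32(173.8), np.float32(142.2), np.float32(15.4))]
lid s [279.4297  92.7381] 14.0 [(np.float32(280.8), np.float32(92.8), np.float32(12.9)), (np.float32(278.5), np.float32(91.2), np.float32(14.0)), (np.float32(278.5), np.float32(93.2), np.float32(12.2))]
jar w [256.3928  31.6256] 50.1 [(np.float32(249.5), np.float32(30.8), np.float32(50.9)), (np.float32(255.8), np.float32(35.5), np.float32(43.3)), (np.float32(252.5), np.float32(32.5), np.float32(47.8))]
jar d [175.4818 135.0085] 11.7 [(np.float32(177.2), np.float32(140.8), np.float32(12.1)), (np.float32(168.2), np.float32(124.2), np.float32(9.9)), (np.float32(169.5), np.float32(122.2), np.float32(10.3))]
jar s [304.2353 105.9319] 11.4 [(np.float32(304.2), np.float32(109.2), np.float32(11.0)), (np.float32(306.2), np.float32(108.8), np.float32(9.8)), (np.float32(303.5), np.float32(120.8), np.float32(11.0))]
```

```bash
python3 - <<'E'
from h import *
import pickle
np.set_printoptions(precision=4,suppress=True)
w,d,s=pickle.load(open('p21.pkl','rb'));e=np.array([.4424,.2429,.2003])
for dz in (.004,.012): 
    a=proj(w,e+[0,.04,-dz]);print('pred far edge',dz,a,'left',proj(w,e+[-.04,0,-dz]),'right',proj(w,e+[.04,0,-dz]))
hs=cv2.cvtColor(w['frame'],cv2.COLOR_RGB2HSV)
for x in(225,252,280): print(x,[(y,int(hs[y,x,1]),int(hs[y,x,2])) for y in range(165,195,2)])
for y in(220,235): print(y,[(x,int(hs[y,x,1]),int(hs[y,x,2])) for x in list(range(160,190,2))],[(x,int(hs[y,x,1]),int(hs[y,x,2])) for x in list(range(320,350,2))])
E
```

```text
pred far edge 0.004 [255.0502 175.3592] left [169.9269 256.9544] right [339.7894 257.1768]
pred far edge 0.012 [254.9327 170.534 ] left [173.615  248.8463] right [335.8955 249.0477]
225 [(165, 32, 210), (167, 32, 214), (169, 31, 216), (171, 32, 216), (173, 36, 156), (175, 47, 108), (177, 48, 85), (179, 42, 168), (181, 40, 210), (183, 44, 207), (185, 45, 209), (187, 46, 210), (189, 45, 210), (191, 46, 209), (193, 45, 208)]
252 [(165, 47, 125), (167, 47, 124), (169, 48, 127), (171, 50, 97), (173, 45, 85), (175, 45, 166), (177, 46, 210), (179, 46, 209), (181, 45, 208), (183, 47, 206), (185, 46, 209), (187, 47, 208), (189, 45, 206), (191, 47, 207), (193, 46, 207)]
280 [(165, 49, 125), (167, 47, 125), (169, 51, 126), (171, 48, 127), (173, 46, 133), (175, 46, 106), (177, 44, 86), (179, 44, 144), (181, 45, 200), (183, 47, 205), (185, 47, 206), (187, 46, 207), (189, 45, 204), (191, 45, 202), (193, 46, 206)]
220 [(160, 50, 128), (162, 45, 125), (164, 48, 123), (166, 49, 124), (168, 48, 127), (170, 50, 127), (172, 53, 126), (174, 48, 127), (176, 46, 181), (178, 45, 206), (180, 47, 207), (182, 45, 208), (184, 46, 209), (186, 46, 207), (188, 45, 208)] [(320, 43, 94), (322, 43, 96), (324, 46, 94), (326, 46, 95), (328, 37, 116), (330, 32, 208), (332, 32, 209), (334, 29, 213), (336, 30, 215), (338, 30, 216), (340, 31, 212), (342, 36, 193), (344, 43, 154), (346, 38, 154), (348, 43, 136)]
235 [(160, 48, 128), (162, 47, 129), (164, 49, 129), (166, 49, 129), (168, 48, 133), (170, 50, 103), (172, 45, 129), (174, 49, 136), (176, 47, 103), (178, 49, 94), (180, 46, 95), (182, 46, 95), (184, 43, 96), (186, 50, 96), (188, 46, 95)] [(320, 43, 95), (322, 43, 96), (324, 48, 96), (326, 45, 97), (328, 46, 95), (330, 46, 95), (332, 49, 94), (334, 51, 121), (336, 49, 131), (338, 48, 128), (340, 55, 88), (342, 170, 51), (344, 154, 78), (346, 148, 86), (348, 154, 86)]
```

View pics/w21.png

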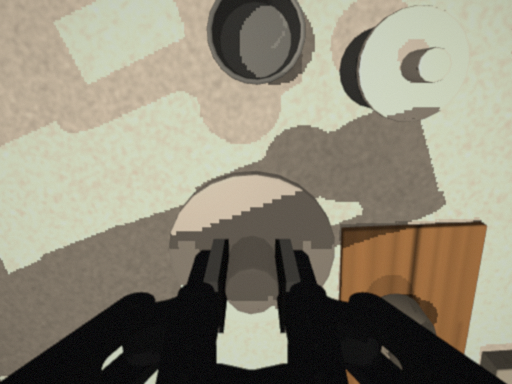

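The wrist view shows the lid held level (far edge at row 175, as predicted), and the open jar's rim spanning x 208–302 with its near edge at y≈83. I'll move above the jar and settle its centre from overhead.

```bash
python3 - <<'E'
from h import *
import pickle
from scipy.optimize import least_squares
np.set_printoptions(precision=4,suppress=True)
def jarfit(w,X=(.444,.3545,.07),mask=None):
    g=cv2.cvtColor(w['frame'],cv2.COLOR_RGB2HSV)[...,2].astype(float);g=cv2.GaussianBlur(g,(3,3),0);P=[]
    sat=cv2.cvtColor(w['frame'],cv2.COLOR_RGB2HSV)[...,1].astype(float)
    for t in np.arange(0,2*np.pi,.06):
        best=None;pr=[]
        for r in np.arange(.030,.043,.0005):
            u,v=proj(w,(X[0]+r*np.cos(t),X[1]+r*np.sin(t),.07))
            if not(1<u<510 and 1<v<382): pr=[];break
            pr.append(g[int(round(v)),int(round(u))])
        if len(pr)>5:
            pr=np.array(pr);gd=pr[3:]-pr[:-3];i=gd.argmax()
            if gd[i]>50: r=.030+.0005*(i+1.5);P.append((X[0]+r*np.cos(t),X[1]+r*np.sin(t)))
    P=np.array(P)
    f=least_squares(lambda c:np.hypot(*(P-c[:2]).T)-.036,X[:2],loss='soft_l1',f_scale=.001).x
    h=least_squares(lambda c:np.hypot(*(P-c[:2]).T)-c[2],(*X[:2],.036),loss='soft_l1',f_scale=.001).x
    return len(P),f,h
print('w21',jarfit(pickle.load(open('p21.pkl','rb'))[0]))
for n in('w12','w13'): print(n,jarfit(pickle.load(open(n,'rb'))))
E
```

```text
w21 (67, array([0.4432, 0.3541]), array([0.442 , 0.3521, 0.0337]))
w12 (79, array([0.4443, 0.3532]), array([0.4441, 0.3533, 0.0358]))
w13 (90, array([0.4444, 0.3548]), array([0.443 , 0.3557, 0.0334]))
```

```bash
python3 -m pendant '[{"delta_rot":[0,0,0],"offset":[0.12,0.01,0],"jaw":-1},{"delta_rot":[0,0,0],"offset":[0.16,0,0],"jaw":-1},{"delta_rot":[0,0,0],"offset":[0.16,0,0],"jaw":-1},{"delta_rot":[0,0,0],"offset":[0.115,0,0],"jaw":-1},{"delta_rot":[0,0,0],"offset":[0,0,0],"jaw":-1},{"delta_rot":[0,0,0],"offset":[0,0,0],"jaw":-1},{"delta_rot":[0,0,0],"offset":[0,0,0],"jaw":-1}]' | grep -E "eef|open"
python3 -m pendant '[{"delta_rot":[0,0,0],"offset":[0,0,0.1],"jaw":-1},{"delta_rot":[0,0,0],"offset":[0,0,0.16],"jaw":-1},{"delta_rot":[0,0,0],"offset":[0,0,0.14],"jaw":-1},{"delta_rot":[0,0,0],"offset":[0,0,0.1],"jaw":-1},{"delta_rot":[0,0,0],"offset":[0,0,0],"jaw":-1},{"delta_rot":[0,0,0],"offset":[0,0,0],"jaw":-1},{"delta_rot":[0,0,0],"offset":[0,0,0],"jaw":-1}]' | grep -E "eef|open|wrist"
```

```text
eef_pos: [0.4448, 0.3539, 0.2006]
opening: 0.0211
eef_pos: [0.4457, 0.3548, 0.1026]
wrist_force: [0.2, 0.1, 0.1]
opening: 0.0211
```

```bash
python3 -m pendant '[{"delta_rot":[0,0,0],"offset":[-0.003,-0.006,0.03],"jaw":-1},{"delta_rot":[0,0,0],"offset":[0,0,0.03],"jaw":-1},{"delta_rot":[0,0,0],"offset":[0,0,0.02],"jaw":-1},{"delta_rot":[0,0,0],"offset":[0,0,0],"jaw":-1},{"delta_rot":[0,0,0],"offset":[0,0,0],"jaw":-1}]' | grep -E "eef|wrist"
for i in 1 2 3 4; do python3 -m pendant '[{"delta_rot":[0,0,0],"offset":[0,0,0.005],"jaw":-1},{"delta_rot":[0,0,0],"offset":[0,0,0],"jaw":-1},{"delta_rot":[0,0,0],"offset":[0,0,0],"jaw":-1}]' | grep -E "eef|wrist";done
```

```text
eef_pos: [0.4431, 0.3544, 0.0844]
wrist_force: [0.5, 0.6, -0.8]
eef_pos: [0.4434, 0.3546, 0.0838]
wrist_force: [0.4, -0.3, -0.2]
eef_pos: [0.4433, 0.3545, 0.0826]
wrist_force: [-0.7, 0.2, -0.5]
eef_pos: [0.4435, 0.3547, 0.0819]
wrist_force: [-0.5, 0.8, 0.4]
eef_pos: [0.4435, 0.3547, 0.0819]
wrist_force: [-2.2, -0.9, 4.7]
```

```bash
python3 -m pendant '[{"delta_rot":[0,0,0],"offset":[0,0,-0.002],"jaw":-1},{"delta_rot":[0,0,0],"offset":[0,0,0],"jaw":-0.4},{"delta_rot":[0,0,0],"offset":[0,0,0],"jaw":-0.2},{"delta_rot":[0,0,0],"offset":[0,0,0],"jaw":0.1},{"delta_rot":[0,0,0],"offset":[0,0,0],"jaw":0.2},{"delta_rot":[0,0,0],"offset":[0,0,-0.05],"jaw":0.2},{"delta_rot":[0,0,0],"offset":[0,0,-0.1],"jaw":0.2},{"delta_rot":[0,0,0],"offset":[0,0,-0.18],"jaw":0.2},{"delta_rot":[0,0,0],"offset":[0,0,-0.18],"jaw":0.2},{"delta_rot":[0,0,0],"offset":[0,0,-0.18],"jaw":0.2}]'
python3 -m pendant '[{"delta_rot":[0,0,0],"offset":[-0.15,0,-0.1],"jaw":0.2},{"delta_rot":[0,0,0],"offset":[-0.15,0,0],"jaw":0.2},{"delta_rot":[0,0,0],"offset":[-0.1,0,0],"jaw":0.2},{"delta_rot":[0,0,0],"offset":[0,0,0],"jaw":0.2},{"delta_rot":[0,0,0],"offset":[0,0,0],"jaw":0.2}]' | grep eef
python3 - <<'E'
from h import *
np.set_printoptions(precision=4,suppress=True)
w=shot('wrist','w22');d=shot('side','d22');s=shot('scene','s22')
X=np.array((.444,.354,.078))
for n,c in(('w',w),('d',d),('s',s)):
    p=proj(c,X);R=.04*c['camera_matrix'][0][0]/(c['R']@X+c['t'])[2]
    for q in circ(c,*p,R,lo=.85,hi=1.15,p2=8)[:3]: print(n,p,R,q,onz(c,q[0],q[1],.078))
def cl(c,X,h,x=30,yu=40,yd=25):
    u,v=proj(c,X).astype(int);f=cv2.cvtColor(c['frame'],cv2.COLOR_RGB2HSV)[v-yu:v+yd,u-x:u+x]
    print('\n'.join(''.join(' .:-=+*#%@'[int(k)//26] for k in f[j,:,2][::1]) for j in range(0,f.shape[0],2)))
cl(d,(.5,.35,.05),0,45,28,25)
E
```

```text
t: 52.3
eef_pos: [0.443, 0.3543, 0.2209]
orientation: [-3.141, 0.0, 1.571]
wrist_force: [0.3, 1.1, 0.1]
opening: 0.0509
grip_force: 0.0
eef_pos: [0.4435, 0.274, 0.2401]
w [252.845   76.7778] 47.794141966080964 (np.float32(246.5), np.float32(74.5), np.float32(51.4)) [0.4387 0.3558 0.078 ]
w [252.845   76.7778] 47.794141966080964 (np.float32(244.5), np.float32(73.5), np.float32(53.2)) [0.437  0.3566 0.078 ]
w [252.845   76.7778] 47.794141966080964 (np.float32(249.8), np.float32(76.2), np.float32(47.8)) [0.4415 0.3545 0.078 ]
d [175.018  132.9166] 13.028507857025044 (np.float32(174.8), np.float32(128.2), np.float32(14.5)) [0.4469 0.3785 0.078 ]
d [175.018  132.9166] 13.028507857025044 (np.float32(172.5), np.float32(129.5), np.float32(13.0)) [0.4391 0.3741 0.078 ]
d [175.018  132.9166] 13.028507857025044 (np.float32(175.5), np.float32(130.2), np.float32(12.1)) [0.4475 0.3674 0.078 ]
s [304.4841 104.1607] 12.742067275750356 (np.float32(305.5), np.float32(100.5), np.float32(13.7)) [0.4344 0.3671 0.078 ]
s [304.4841 104.1607] 12.742067275750356 (np.float32(303.8), np.float32(113.8), np.floa
[... 1911 characters left out ...]
   . .  ..    ..:::-=++=====-....    . .. .  .     .::::::=+++=
+++++++=+=========-....   ..  .. .       ...::::-======-:...      .   . .     .:::::::-+++
+++++=============-:....   .  .   .  .    .::::::-======-....    .  ....      ::::::::-==+
+==================-...... . .      .     :::::::-=======:...   ..  .     . .:::::::::::--
===================-:........  ... .     .:::::-======+++=-:..    . .  .  .:::::::::::::::
=====================... ...  .       ..:::::-===========++===-........:::::::::::::::::::
===========+=======++=-:..... .......::::-=================-::::::::::::::::::::::::::::::
========+====++++========================+++=======++===-:::::::::::::::::::::::::::::::::
```

```bash
python3 -m pendant '[{"delta_rot":[0,0,0],"offset":[0.15,0,0],"jaw":0.2},{"delta_rot":[0,0,0],"offset":[0.1,0,0],"jaw":0.2},{"delta_rot":[0,0,0],"offset":[0,0,-0.1],"jaw":0.2},{"delta_rot":[0,0,0],"offset":[0,0,0],"jaw":0.2},{"delta_rot":[0,0,0],"offset":[0,0,0],"jaw":0.2}]' | grep eef
python3 - <<'E'
from h import *
from scipy.optimize import least_squares
np.set_printoptions(precision=4,suppress=True)
w=shot('wrist','w23')
lab=cv2.GaussianBlur(cv2.cvtColor(w['frame'],cv2.COLOR_RGB2LAB),(3,3),0).astype(float)
def lidfit(X):
    P=[]
    for t in np.arange(0,2*np.pi,.05):
        pr=[]
        for r in np.arange(.033,.048,.0005):
            u,v=proj(w,(X[0]+r*np.cos(t),X[1]+r*np.sin(t),.078))
            if not(1<u<510 and 1<v<382): pr=[];break
            pr.append(lab[int(round(v)),int(round(u))])
        if pr:
            pr=np.array(pr);gd=np.linalg.norm(pr[3:]-pr[:-3],axis=1);i=gd.argmax()
            if gd[i]>14: r=.033+.0005*(i+1.5);P.append((X[0]+r*np.cos(t),X[1]+r*np.sin(t)))
    P=np.array(P);return len(P),least_squares(lambda c:np.hypot(*(P-c[:2]).T)-.04,X[:2],loss='soft_l1',f_scale=.001).x,least_squares(lambda c:np.hypot(*(P-c[:2]).T)-c[2],(*X[:2],.04),loss='soft_l1',f_scale=.001).x
print('spare',lidfit((.4435,.3545)));print('closed',lidfit((.557,.33)))
for X in((.4435,.3545,.108),(.557,.33,.108)):
    X=np.array(X);p=proj(w,X);R=.011*345/(w['R']@X+w['t'])[2];print('knob',p,R,[(q,onz(w,q[0],q[1],.108)[:2]) for q in circ(w,*p,R,win=2,p2=7)[:3]])
E
```

```text
eef_pos: [0.4437, 0.3256, 0.2598]
spare (83, array([0.4419, 0.3533]), array([0.4426, 0.3542, 0.0389]))
closed (87, array([0.5575, 0.3316]), array([0.5586, 0.3312, 0.0416]))
knob [252.2517 139.7392] 12.859250151539621 [((np.float32(251.5), np.float32(139.5), np.float32(11.6)), array([0.4429, 0.3547])), ((np.float32(253.2), np.float32(137.5), np.float32(14.5)), array([0.4443, 0.3564])), ((np.float32(258.8), np.float32(135.5), np.float32(11.4)), array([0.4491, 0.3581]))]
knob [381.6384 167.6377] 12.529502934140883 []
```

```bash
python3 - <<'E'
from h import *
d=shot('side','d24')
def cl(c,X,x,yu,yd):
    u,v=proj(c,X).astype(int);f=c['frame'][v-yu:v+yd,u-x:u+x];h=cv2.cvtColor(f,cv2.COLOR_RGB2HSV)
    def ch(p):
        H,S,V=map(int,p)
        if 98<=H<=120 and S>90 and V>12:return 'B'
        if 122<=H<=168 and S>55:return 'V'
        if 8<=H<=22 and S>110:return '#'
        if H<8 and S>90:return 'r'
        return 'o' if V<110 and S<100 and S>30 else '.'
    print('\n'.join(''.join(ch(h[j,i]) for i in range(0,h.shape[1],2)) for j in range(0,h.shape[0],3)))
cl(d,(.622,0,.04),60,75,100);print();cl(d,(.573,-.316,.1),30,30,40)
E
```

```text
....o..................ooooooooooooo........................
..o....................#oooooooo#oo.o.......................
........o..o...........o#####r###oooo.......................
........oo.o.o...........o##r##oo...........................
...o.......oo.ooo...........................................
o.o...oo.ooo..ooo...........................................
o.o.......ooo.ooo.o.ooo.....................................
ooo......oo.ooo.oo..ooo.....................................
ooooooo.o.ooo.oo.ooo........................................
...o.........oo..o..........................................
............o...............................................
.........ooo.o..............................................
......oooo..................................................
......ooo.................o#####o...........................
...oo.o...........ooo....ooo#####o..........................
oo............oo##oooooooooo######o.........................
.o......oo########o.oooooooo#######.........................
.........########.oooooooooo########........................
..
[... 2543 characters left out ...]
..................
..##o.........................
...............oBBo...........
...............BBBB...........
...............BBBB...........
...............BBBB...........
..............VBBBo...........
...........VVVBBBBBVo.........
..........VVVVBBBBVVVV........
.........VVVVVBBBBVVVVo.......
.........VVVVVBBBBVVVVV.......
......o..VVVVBBBBBVVVVV.......
.........VVVV.BBBBVVVVV.......
.......ooVVV..BBB.oVVV........
........ooVVVVVo..VVVVo..o....
......o...VVVVVVVVVVV..o......
.......oooVVVVVVVVVVV..ooo....
..........VVVVVVVVVV...oooo...
...........VVVVVVVVVooo.oo....
............VVVVVVV.ooo.o.....
..............o.....o.o.......
..............................
..............................
```

```bash
python3 -c "
from plant import arm
print(arm.finish_job())"
```

```text
the job is handed in; nothing more can be done
None
```

I handed the job in at about 54 s of robot time. The snowman, mushroom and turtle (no house was there) stand on the board and were dabbed in that order after the dip, the brush is back in the mug bristles down, and the spare lid lies on the open jar within about 2 mm of centre by my last measurement.

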